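Load the locked test kiln

TASK

Fetch the red-headed key from the key block, push it fully home in the kiln's lock and turn it clockwise to draw the bolt, then open the clamp lever, swing the lid right aside and stand every glaze test tile from the ware board upright on the kiln shelf. Then swing the lid shut, clamp it with the lever, lock it with the key, and put the key back in the slot of the block it came from. Leave the blue key and the other ware where they are.

Things in the scene. Friction and masses are not known exactly. Their poses are not given: they have to be found in the camera images.
- kiln: small round swivel-lid test kiln fixed to the bench, bright metal jacket 310 mm across, brick walls, rim 170 mm above the bench. Origin: on the bench under the barrel's centre; at yaw 0 its lid knob is at -x, the clamp at front right, the lock at back right, the lid's pivot post at front left. The chamber is an octagon 200 mm across its flats, open at the top
- kiln_shelf (a point): centre of the top face of the flat round kiln shelf (188 mm across) inside the chamber, 90 mm above the bench, 80 mm below the rim
- kiln_lid (a joint): swivel lid, rad: 0 = shut (end stop), grows as the lid swings level, counter-clockwise from above, about the pivot post, to 2.15 (stop); the chamber is free from about 1.9. Lid: disc 320 mm across, 50 mm thick, its top 220 mm above the bench. About 2 N at the knob moves it; it stays where it is left. Locked bolt and shut clamp each really hold it (about 0.02 rad of play)
- lid_knob (a point): centre of the black round knob on the lid's front edge: upright cylinder 32 mm across, 30 mm high, from 20 to 50 mm above the lid's top; 167 mm from the pivot axis
- lid_pivot (a point): point on the lid's vertical pivot axis, at the height of lid_knob
- clamp_lever (a joint): clamp lever at the kiln's rim, rad: 0 = shut (lever upright, jaw down between the two cheeks of the lid's lug), grows as the lever is swung outward from the kiln about a horizontal axis, to 0.96 (open, stop). It stays where it is left; about 2 N at the ball moves it. The jaw goes between the cheeks only when the lid is within about 0.02 rad of shut
- clamp_ball (a point): centre of the red ball, 28 mm across, at the top of the clamp lever, 132 mm from the lever's pivot; z along the lever, away from the pivot
- clamp_pivot (a point): point on the lever's horizontal pivot axis, straight below the ball when the clamp is shut; the lever swings away from the kiln's centre
- lock_plug (a joint): turning plug of the lock, rad: 0 = locked, grows clockwise from above to 1.57 (stop) = bolt fully drawn. Inside the case it drives the bolt that enters a keeper on the lid's edge; the bolt can only be thrown again when the lid is within about 0.015 rad of shut. Needs about 0.05 N m, stays where it is left
- keyway (a point): middle of the key slot at the brass plug's flat top face, which lies 202 mm above the bench (32 mm above the rim) and is level with the top of the grey lock case (66 x 64 mm) around it; 212 mm from the kiln axis, 52 mm outside the lid edge; turns with the plug. Slot 6.6 mm along its x, 15.6 mm along its y, 29 mm deep straight down; z up
- kiln_key: kiln key with a red head, standing blade down in the key block: flat blade 5 (x) x 14 (y) mm, 26 mm long, tapered over its last 7 mm to 2.4 x 11 mm; shoulder 9 x 20 mm from 26 to 34 mm; head 8 (x) x 30 (y) mm from 34 to 74 mm; 35 g. Either way round fits. Origin: centre of the blade's tip, z up along the key to the head. Fully home: shoulder on the plug's face, tip 26 mm below it
- store_key: the same key with a blue head, of another lock, in the block's other slot; not needed
- key_block: fixed wooden block 46 (x) x 116 (y) x 45 mm high with two slots in its top, 7.4 (x) x 16.4 (y) mm, 32 mm deep, at y = -29 and +29 mm. Origin: centre of the underside. Each key's shoulder rests on its top
- ware_board: fixed wooden board 230 (x) x 340 (y) x 12 mm on which the tiles and a mug stand. Origin: centre of the underside
- tile1: glaze test tile, pink glaze: an upside-down T, base plate 40 (x) x 50 (y) x 9 mm high, from its middle an upright plate 9 (x) x 50 (y) mm rises to 70 mm; 65 g. Origin: centre of the underside; x: through the thin upright plate, z up. Absent in some starts
- tile2: glaze test tile, lilac glaze: an upside-down T, base plate 40 (x) x 50 (y) x 9 mm high, from its middle an upright plate 9 (x) x 50 (y) mm rises to 70 mm; 65 g. Origin: centre of the underside; x: through the thin upright plate, z up. Absent in some starts
- tile3: glaze test tile, sage green glaze: an upside-down T, base plate 40 (x) x 50 (y) x 9 mm high, from its middle an upright plate 9 (x) x 50 (y) mm rises to 70 mm; 65 g. Origin: centre of the underside; x: through the thin upright plate, z up. Absent in some starts
- tile4: glaze test tile, cream glaze: an upside-down T, base plate 40 (x) x 50 (y) x 9 mm high, from its middle an upright plate 9 (x) x 50 (y) mm rises to 70 mm; 65 g. Origin: centre of the underside; x: through the thin upright plate, z up. Absent in some starts
- mug: white mug, 68 mm across, 72 mm high, on the end of the ware board; origin: centre of the underside
- lilac_cup: lilac cup, 64 mm across, 60 mm high; origin: centre of the underside
- bowl: white bowl, 110 mm across, 45 mm high; origin: centre of the underside
- bud_vase: pink bud vase, 66 mm across, 110 mm high; origin: centre of the underside
There are look-alikes about, which are no part of the job. Several things have the shape of the kiln_key; the one meant has the colours described above.

How it is judged (in metres and radians):
On the way, in this order (a step that is already met when the one before it is completed fails the run):
1. the red key is fully home in the lock and turned, so that the bolt is drawn (z of kiln_key in the frame of keyway below -0.022 m and horizontal distance between kiln_key and keyway below 0.005 m and value of joint lock_plug above 1.3 rad), for 0.1 s.
2. the clamp is open and the lid swung right aside (value of joint kiln_lid above 1.8 rad and value of joint clamp_lever above 0.4 rad), for 0.2 s.
3. every tile stands upright on the kiln shelf (horizontal distance between each of tile1, tile2, tile3, tile4 and kiln_shelf below 0.09 m and z of tile1 in the frame of kiln_shelf between -0.006 and 0.006 m and angle between each of tile1, tile2, tile3, tile4's own z axis and vertical below 0.15 rad and z of tile2 in the frame of kiln_shelf between -0.006 and 0.006 m and z of tile3 in the frame of kiln_shelf between -0.006 and 0.006 m and z of tile4 in the frame of kiln_shelf between -0.006 and 0.006 m), for 0.2 s.
4. the lid is shut (value of joint kiln_lid below 0.03 rad), for 0.1 s.
At the end, for the whole second after the job is handed in: every tile that is present stands upright on the kiln shelf (within 9 cm of its centre, under 0.15 rad of tilt); lid shut (under 0.03 rad), clamp lever shut (under 0.12 rad), lock plug turned back to locked (under 0.2 rad); red key upright and at rest back in the slot it came from (within 12 mm) (all of step 3 and value of joint kiln_lid below 0.03 rad and value of joint clamp_lever below 0.12 rad and value of joint lock_plug below 0.2 rad and distance of kiln_key from where it was at the start of the episode below 0.012 m and angle between kiln_key's own z axis and vertical below 0.2 rad and linear speed of kiln_key below 0.02 m/s); the robot touches nothing.
It fails at once if the blue key is disturbed (moved 2 cm) (distance of store_key from where it was at the start of the episode above 0.02 m).
It fails at once if other ware is pushed more than 6 cm, or a pot is knocked over (distance of any of mug, lilac_cup, bowl, bud_vase from where it was at the start of the episode above 0.06 m or angle between any of mug, lilac_cup, bowl, bud_vase's own z axis and vertical above 0.7 rad).
Of tile1, tile2, tile3, tile4 only 1 to 3 are there at a start; the rules pass over those that are not, and their reading is None.
At some moment in a run one of tile1, tile2, tile3, tile4 may be knocked a few centimetres aside while the robot is not near it.
It also fails if it takes over 210 s, if anything falls off the work surface, if the arm or the gripper's body presses on something with over 40 N, if the wrist force passes 120 N, or if a joint passes its speed limit or range.

ROBOT

A 6-joint arm with a two-finger parallel gripper is mounted at the origin on the work surface. World frame = base frame: x ahead of the robot, y to its left, z up, the work surface at z = 0. Lengths are in mm, angles in rad, forces in N, time in s.
With the tool pointing down it reaches from about 275 to 775 mm from the base axis. Payload 14.6 kg.
Tool frame: the origin (TCP) lies midway between the tips of the shut fingers; the grasp point (between the pads) lies 19 mm behind it; z points along the fingers, y is the direction in which the jaws open and shut (so a half turn about z gives the same grasp; the last joint's range is limited). The gripper opens to 85 mm and grips with 20 to 120 N. Pads are 22 mm wide; open, the fingers measure 114 mm over their backs; the gripper's body (76 mm by 85 mm) begins 54 mm behind the grasp point. The pads swing forward as they close: fully open they stand 13 mm farther back than shut.
Start: joints at [1.154, 0.263, -0.048, 1.259, 0, 1.415], TCP at [135.885, 507.113, 231.278] pointing down, gripper open.
Joint ranges: [-2.65, 2.65], [-0.89, 1.7], [-1.18, 1.37], [-2.13, 2.11], [-1.35, 1.29], [-3.14, 3.14]. Speed limits (rad/s): [1.89, 1.89, 2.57, 2.79, 3.14, 3.14].

INTERFACE

Orientations are given as a unit quaternion [w, x, y, z].
In Python, from bench import get_obs, grab_frame, sign_off gives the robot as it stands. The module is installed in compiled form; this text tells all that it offers.
- The arm moves only by the tool jog_arm, never from a script. Its argument "increments" is a list of rows, each a list of 5 numbers: the shift along the world's x, y, z in cm, then the turn about the world's z in degrees, then the opening, from 0 (shut) to 1 (fully open). In form: [[dx, dy, dz, roll, fingers], ...]. A call has 1 to 12 rows; each row shifts and turns the commanded pose from where the row before left it; what a row does not reach is not made up. A row lasts 1/12 s, in which the tool goes at most 41.7 mm and 7.16 degrees, less where a joint would pass 70% of its speed; a pose out of reach is approached as far as the arm can. A call is refused whole if a number of a shift passes 4.17 or a number of a turn 7.16, either way. A call with a gripper value outside its range is refused whole. The fingers move at their own pace and stop on an object; "squeeze" is the grip in N (left out, the last holds). Time passes only in rows, so rows that do not move let the fingers close. It gives the time, the measured TCP pose, the force and the opening at its end, in the units of the state.
- get_obs(): the state, without advancing time (a new reading comes with each control period).
- grab_frame(name): name is "side" or "top"; returns a dict with "frame" (400x640x3 uint8, red, green, blue), "fx", "fy", "cx", "cy" (pixels), "R" (3x3) and "t" (3): a world point X has camera coordinates R X + t. Camera axes: x right, y down, z forward; pixel columns grow to the right and rows downward; lengths in mm; the calibration is good to about 2 mm. A picture is of the moment at which its call begins. There is no depth.
- sign_off(): hands the job in, once; it reports no verdict.
The state is a dict: "clock": time; "joints": joint angles; "qvel": joint speeds; "effort": joint torques, N m; "tcp_pos": TCP position; "orientation": TCP orientation; "contact_force": force on the tool from outside, world axes, zero at the start; "wrist_torque": the same for the moment, N m; "width": opening from 0.0 (shut) to 1.0 (fully open).
Only numpy, scipy, OpenCV 4.12 (cv2) and the standard library are available. Lean on these libraries where they do the work, as an engineer would, in place of code of your own. Each camera call takes 0.05 s, during which the arm holds its last target. There are 200 camera calls.

## Working session

There is one attempt and no reset: what is moved stays moved. The work goes in short steps, Python scripts to look and compute and a tool call to move; the robot and the scene stay as the last step left them, time stands still between calls to the robot, and variables do not carry over. Pictures are saved under pics/ and viewed, about 12 in all and at most 16, crops included, and the job is handed in when it is done.

Besides the shell and the picture viewer there is one more tool, called after "Emit:" as a command line: name --pt "numbers of a row" for each row, then --argument value for the rest. jog_arm: Moves the arm, as the interface text tells. Its arguments: {"type":"object","properties":{"increments":{"type":"array","items":{"type":"array","items":{"type":"number"}}},"squeeze":{"type":"number"}},"required":["increments"]}

```bash
mkdir -p pics; cat > h.py <<'E'
import numpy as np, cv2
from bench import get_obs, grab_frame, sign_off
def save(name, out, crop=None, scale=1):
    g=grab_frame(name); im=g["frame"]
    if crop: x0,y0,x1,y1=crop; im=im[y0:y1,x0:x1]
    im=cv2.resize(im,None,fx=scale,fy=scale,interpolation=cv2.INTER_CUBIC)
    cv2.imwrite("pics/"+out,im[:,:,::-1]); return g
def ray(g,u,v,z):
    R=np.array(g["R"]);t=np.array(g["t"]);c=-R.T@t
    d=R.T@np.array([(u-g["cx"])/g["fx"],(v-g["cy"])/g["fy"],1]); return c+d*(z-c[2])/d[2]
def proj(g,X):
    p=np.array(g["R"])@np.array(X,float)+np.array(g["t"]); return g["fx"]*p[0]/p[2]+g["cx"],g["fy"]*p[1]/p[2]+g["cy"]
E
python3 - <<'E'
from h import *
for n in("top","side"):
    g=save(n,n+"0.png",scale=1.25); print(n,g["fx"],g["fy"],g["cx"],g["cy"],np.round(g["R"],4).tolist(),np.round(-np.array(g["R"]).T@np.array(g["t"])))
print(get_obs())
E
```

```text
top 404.89888093346207 404.89888093346207 326.7860225387478 204.6319889629703 [[0.0289, -0.9996, -0.0054], [-0.9896, -0.0278, -0.1412], [0.141, 0.0094, -0.99]] [ 367.  -52. 1567.]
side 519.0538802476519 519.0538802476519 315.91003135126783 192.23604828042076 [[0.9721, -0.2333, 0.0237], [-0.1133, -0.5559, -0.8235], [0.2053, 0.7979, -0.5668]] [  269. -1204.  1016.]
{'clock': 0.1, 'joints': array([ 1.15371238e+00,  2.63544886e-01, -4.88495141e-02,  1.25941069e+00,
       -1.83413110e-05,  1.41549845e+00]), 'qvel': array([ 0.00166498, -0.00035584,  0.0017363 , -0.00092489, -0.00032178,
        0.00096819]), 'effort': array([ 3.46028559e-03, -6.38575745e+01,  3.85063398e+01,  9.98528529e-03,
       -1.11339320e-04, -2.27397237e-05]), 'tcp_pos': array([135.785357  , 506.89156644, 230.84579746]), 'orientation': array([-1.33589739e-04,  1.30519566e-01,  9.91445605e-01, -4.86456684e-04]), 'contact_force': array([ 0.17998816, -0.79521612,  0.28586161]), 'wrist_torque': array([-0.04215371, -0.01700503, -0.01081155]), 'width': 1.0006252050482858}
```

View pics/top0.png

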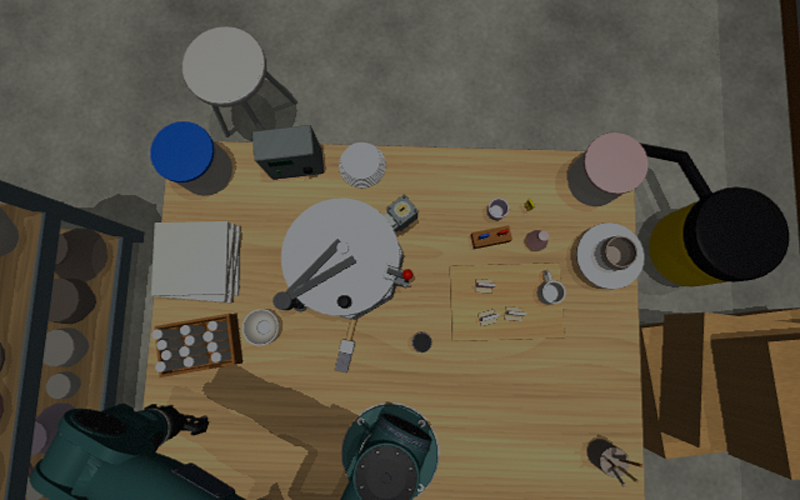

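View pics/side0.png

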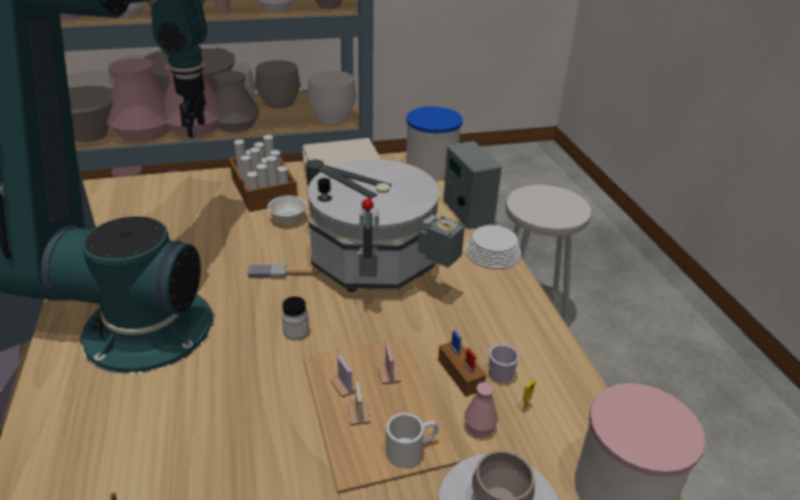

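The top view (800-wide) shows the kiln at (341,257), the knob (345,301), the clamp ball (407,275), the lock (402,211) and the key block (491,237). Three tiles are at (485,286), (487,316) and (514,313).
Key candidates are the red head in the block (502,234), the blue head in the block (484,238), and a loose yellow look-alike (530,204). I choose the red one and check it in close crops.

```bash
python3 - <<'E'
from h import *
a=grab_frame("top")["frame"][155:275,355:460]; b=grab_frame("side")["frame"][255:345,235:400]
L=grab_frame("top")["frame"][145:265,215:345]
S=lambda i,f:cv2.resize(i,None,fx=f,fy=f,interpolation=cv2.INTER_CUBIC)
a=S(a,5)[:, :, ::-1]; cv2.imwrite("pics/a.png",a)
cv2.imwrite("pics/b.png",S(b,4.8)[:,:,::-1]); cv2.imwrite("pics/l.png",S(L,5)[:,:,::-1])
E
```

```text
(no output)
```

View pics/a.png

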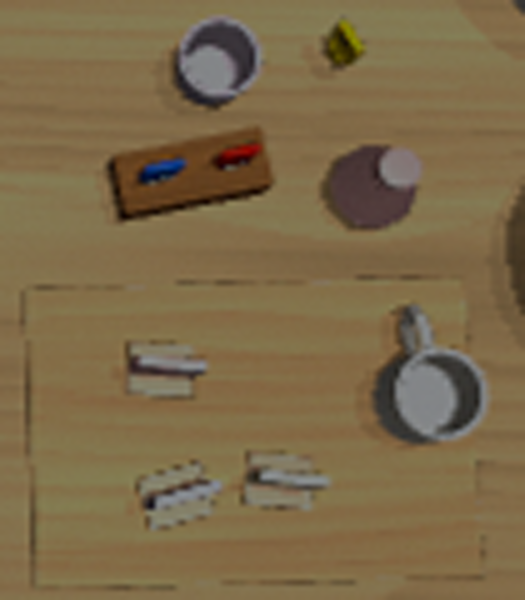

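View pics/b.png

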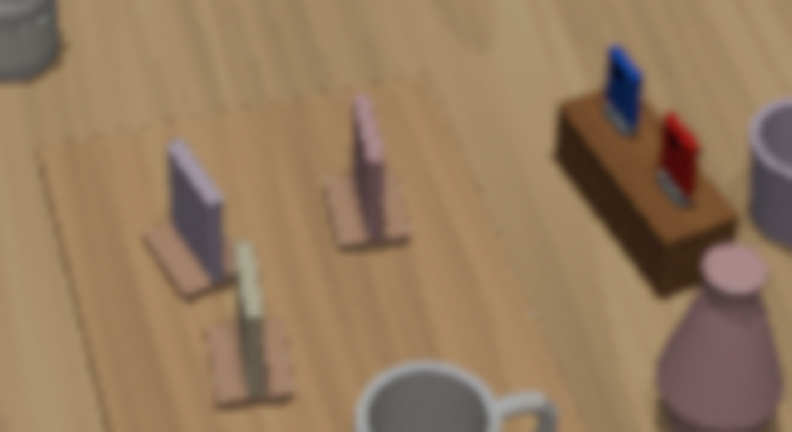

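View pics/l.png

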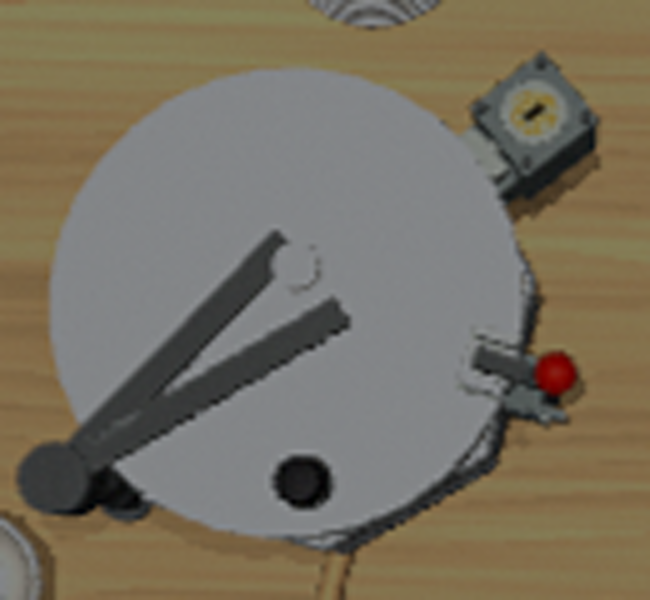

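```bash
cat > m.py <<'E'
from h import *
from scipy.optimize import least_squares
def tri(gs,us):
    f=lambda X:np.concatenate([np.subtract(proj(g,X),u) for g,u in zip(gs,us)])
    r=least_squares(f,[450,-100,100]); return r.x,r.fun
def cent(m):
    n,l,s,c=cv2.connectedComponentsWithStats(m.astype(np.uint8)); return [(s[i,4],c[i].round(2).tolist(),s[i,:4].tolist()) for i in range(1,n) if s[i,4]>6]
E
python3 - <<'E'
from m import *
gt,gs=grab_frame("top"),grab_frame("side")
for n,g in(("top",gt),("side",gs)):
    I=g["frame"].astype(int);r,gg,b=I[...,0],I[...,1],I[...,2]
    print(n,"red",cent((r>90)&(r>2.5*gg)&(r>2.5*b)),"blue",cent((b>80)&(b>1.8*r)&(b>1.4*gg)))
P=lambda x,y:(355+x/5-.4,155+y/5-.4); L=lambda x,y:(215+x/5-.4,145+y/5-.4)
for n,p in dict(c1=(110,160),c2=(262,128),c3=(272,186),c4=(122,218)).items(): print(n,ray(gt,*P(*p),45).round(1))
for n,p in dict(pinkA=(132,364),pinkB=(206,367),cA=(247,475),cB=(328,482),lA=(145,502),lB=(220,487)).items(): print(n,ray(gt,*P(*p),82).round(1))
for n,p in dict(pink=(130,394,193,396),cream=(244,503,310,509),lil=(150,527,214,511)).items(): print(n,"base edge",ray(gt,*P(*p[:2]),21).round(1),ray(gt,*P(*p[2:]),21).round(1))
print("slot",ray(gt,*L(533,112),202),"ends",ray(gt,*L(524,121),202),ray(gt,*L(543,104),202))
print("knob",ray(gt,*L(302,482),270)); print("pivotpost top",ray(gt,*L(57,478),255))
for p in((285,68),(50,300),(528,320),(290,540)): print("lid",ray(gt,*L(*p),220).round(1))
print("case",[ray(gt,*L(*p),202).round(1) for p in((540,55),(475,105),(597,125),(520,180))])
E
```

```text
top red [(np.int32(14), [402.86, 184.71], [399, 184, 8, 3]), (np.int32(46), [325.61, 219.0], [322, 216, 8, 7])] blue [(np.int32(1873), [144.67, 120.56], [120, 97, 50, 48]), (np.int32(14), [387.36, 187.79], [384, 187, 8, 3])]
side red [(np.int32(48), [293.65, 162.83], [290, 159, 8, 8]), (np.int32(27), [377.22, 284.67], [374, 279, 6, 15])] blue [(np.int32(729), [347.2, 94.82], [325, 85, 45, 21]), (np.int32(18), [365.0, 268.72], [363, 265, 5, 8])]
c1 [ 658.5 -225.2   45. ]
c2 [ 686.6 -341.1   45. ]
c3 [ 641.7 -348.7   45. ]
c4 [ 613.9 -234.8   45. ]
pinkA [ 499.5 -238.8   82. ]
pinkB [ 498.8 -293.1   82. ]
cA [ 420.8 -323.4   82. ]
cB [ 417.4 -382.3   82. ]
lA [ 399.1 -249.3   82. ]
lB [ 411.5 -303.7   82. ]
pink base edge [ 481.9 -245.2   21. ] [ 481.8 -293.3   21. ]
cream base edge [ 401.8 -332.3   21. ] [ 398.8 -382.2   21. ]
lil base edge [ 381.8 -261.4   21. ] [ 395.2 -309.6   21. ]
slot [691.8322799  -15.45196218 202.        ] ends [685.30797765  -9.44050995 202.        ] [697.6764802  -22.18268078 202.        ]
knob [429.48510506 122.95872849 270.        ]
pivotpost top [428.25402335 283.76956745 255.        ]
lid [713.7 154.6 220. ]
lid [549.1 305.1 220. ]
lid [544.6 -17.  220. ]
lid [393.4 135.8 220. ]
case [array([732.4, -19.1, 202. ]), array([695.7,  24.8, 202. ]), array([683.9, -59.9, 202. ]), array([643.8,  -8. , 202. ])]
```

```bash
python3 - <<'E'
from m import *
gt,gs=grab_frame("top"),grab_frame("side")
print("red key",tri([gt,gs],[(402.86,184.71),(377.22,284.67)]))
print("blue key",tri([gt,gs],[(387.36,187.79),(365.0,268.72)]))
print("ball",tri([gt,gs],[(325.61,219.0),(293.65,162.83)]))
# knob & pivot cap in side (800 px view coords /1.25)
print("red top z93",ray(gt,402.86,184.71,91)); print("blue",ray(gt,387.36,187.79,91))
E
```

```text
red key (array([ 663.51094691, -319.54648963,   78.93956919]), array([ 0.09553238, -0.43243512, -0.29582524,  0.05696604]))
blue key (array([ 649.42232146, -261.18764604,   83.2899678 ]), array([ 0.09476039, -0.44458835, -0.31480606,  0.05770992]))
ball (array([504.16152327, -37.18538132, 290.96485437]), array([ 0.08531866, -0.52104756, -0.44297938,  0.05515879]))
red top z93 [ 659.46626032 -317.02484781   91.        ]
blue [ 646.27143392 -259.76087147   91.        ]
```

Emit:
jog_arm --pt "0 0 4 0 0.5" --pt "0 0 4 0 0.5" --pt "0 0 4 0 0.5" --pt "0 0 4 0 0.5" --pt "2.18 -3.43 0 -2.56 0.5" --pt "2.18 -3.43 0 -2.56 0.5" --pt "2.18 -3.43 0 -2.56 0.5" --pt "2.18 -3.43 0 -2.56 0.5" --pt "2.18 -3.43 0 -2.56 0.5" --pt "2.18 -3.43 0 -2.56 0.5" --pt "2.18 -3.43 0 -2.56 0.5" --pt "2.18 -3.43 0 -2.56 0.5" --squeeze 40

```text
clock: 1.45
tcp_pos: [310.6, 230.9, 391.5]
orientation: [0.0, 0.306, 0.952, 0.0]
contact_force: [1.3, 0.7, -0.3]
width: 0.497
```

Emit:
jog_arm --pt "2.18 -3.43 0 -2.56 0.5" --pt "2.18 -3.43 0 -2.56 0.5" --pt "2.18 -3.43 0 -2.56 0.5" --pt "2.18 -3.43 0 -2.56 0.5" --pt "2.18 -3.43 0 -2.56 0.5" --pt "2.18 -3.43 0 -2.56 0.5" --pt "2.18 -3.43 0 -2.56 0.5" --pt "2.18 -3.43 0 -2.56 0.5" --pt "2.18 -3.43 0 -2.56 0.5" --pt "2.18 -3.43 0 -2.56 0.5" --pt "2.18 -3.43 0 -2.56 0.5" --pt "2.18 -3.43 0 -2.56 0.5"

```text
clock: 2.45
tcp_pos: [572.4, -180.8, 391.3]
orientation: [0.0, 0.547, 0.837, 0.0]
contact_force: [1.7, -0.1, 1.0]
width: 0.496
```

Emit:
jog_arm --pt "2.17 -3.4 0 -2.56 0.5" --pt "2.17 -3.4 0 -2.56 0.5" --pt "2.17 -3.4 0 -2.56 0.5" --pt "2.17 -3.4 0 -2.56 0.5" --pt "0 0 -4 0 0.5" --pt "0 0 -4 0 0.5" --pt "0 0 -4 0 0.5" --pt "0 0 -4 0 0.5" --pt "0 0 -4 0 0.5" --pt "0 0 -4 0 0.5" --pt "0 0 -2 0 0.5" --pt "0 0 0 0 0.5"

```text
clock: 3.45
tcp_pos: [638.3, -280.7, 177.0]
orientation: [-0.001, 0.6, 0.8, 0.0]
contact_force: [-0.6, 0.4, -0.2]
width: 0.501
```

```bash
python3 - <<'E'
from m import *
o=get_obs(); print(o["tcp_pos"],o["joints"],o["contact_force"])
g=grab_frame("side"); I=g["frame"]
print(proj(g,[659,-317,91]),proj(g,o["tcp_pos"]))
cv2.imwrite("pics/k1.png",cv2.resize(I[200:320,310:450],None,fx=5,fy=5,interpolation=cv2.INTER_CUBIC)[:,:,::-1])
E
```

```text
[ 638.30654253 -280.66072896  176.95327363] [-5.31112574e-01  5.88098174e-01  3.39951683e-01  1.32477897e+00
  3.49272173e-04  7.56754687e-01] [-0.57884863  0.40664849 -0.1766999 ]
(np.float64(375.33422091469487), np.float64(280.84499444974597)) (np.float64(365.74035493101724), np.float64(246.7841306724993))
```

View pics/k1.png

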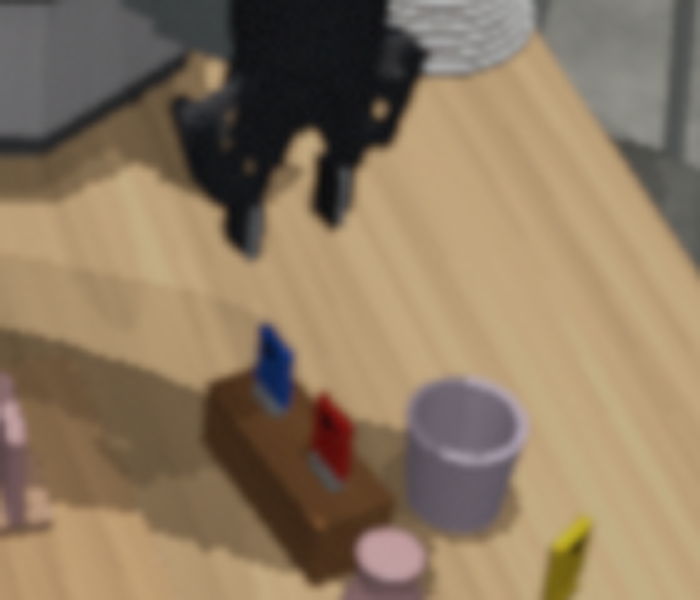

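Emit:
jog_arm --pt "1.05 -1.8 0 -1.4 0.5" --pt "1.05 -1.8 0 -1.4 0.5" --pt "0 0 -2.5 0 0.5" --pt "0 0 -2.5 0 0.5" --pt "0 0 -2.5 0 0.5" --pt "0 0 -2.0 0 0.5" --pt "0 0 -1.5 0 0.3" --pt "0 0 -0.9 0 0.3" --pt "0 0 0 0 0.3" --pt "0 0 0 0 0.3" --squeeze 20

```text
clock: 4.33
tcp_pos: [662.0, -318.3, 64.2]
orientation: [0.003, 0.62, 0.785, 0.0]
contact_force: [0.5, -0.7, 0.3]
width: 0.303
```

```bash
python3 - <<'E'
from m import *
o=get_obs(); print(o["tcp_pos"],o["orientation"],o["contact_force"])
g=grab_frame("side"); I=g["frame"]
a=I[240:320,330:420]; b=grab_frame("top")["frame"][150:230,360:450]
cv2.imwrite("pics/k2.png",np.hstack([cv2.resize(i,None,fx=4.4,fy=4.4,interpolation=cv2.INTER_CUBIC) for i in(a,b)])[:,:,::-1])
E
```

```text
[ 662.04323269 -318.30263192   64.23660651] [3.43891014e-03 6.19690074e-01 7.84838930e-01 4.89603766e-04] [ 0.50531998 -0.71883542  0.3221427 ]
```

View pics/k2.png

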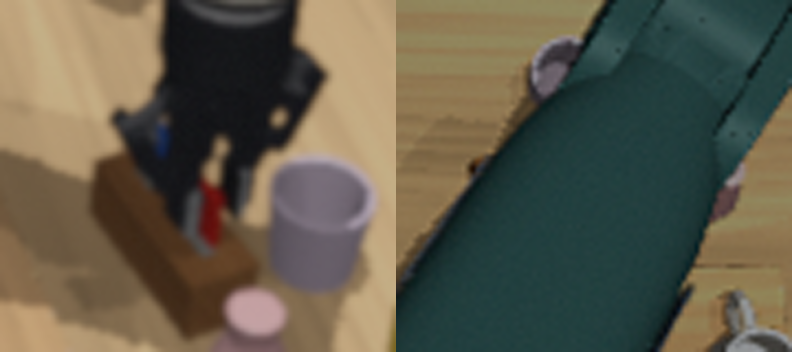

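Emit:
jog_arm --pt "-0.1 0 -0.4 0 0.2" --pt "0 0 0 0 0.15" --pt "0 0 0 0 0.1" --pt "0 0 0 0 0.1" --pt "0 0 0 0 0.05" --pt "0 0 0 0 0.0" --pt "0 0 0 0 0.0" --pt "0 0 0 0 0.0"

```text
clock: 5.1
tcp_pos: [660.3, -317.9, 58.9]
orientation: [0.003, 0.62, 0.785, 0.0]
contact_force: [-2.3, -0.4, 3.1]
width: 0.09
```

```bash
python3 - <<'E'
from m import *
o=get_obs(); print(o["tcp_pos"],o["orientation"],o["contact_force"],o["wrist_torque"],o["width"])
E
```

```text
[ 660.31134158 -317.89462384   58.9484041 ] [2.73914801e-03 6.19699752e-01 7.84834113e-01 3.59980257e-04] [-2.25024941 -0.37527651  3.11201483] [ 0.02689297  0.30812611 -0.028623  ] 0.09045071876148834
```

Emit:
jog_arm --pt "0 0 0 0 0" --pt "0 0 0 0 0" --pt "0 0 1.5 0 0" --pt "0 0 2.5 0 0" --pt "0 0 4 0 0" --pt "0 0 4 0 0" --pt "0 0 4 0 0" --pt "0 0 4 0 0" --pt "0 0 2 0 0" --squeeze 60

```text
clock: 5.85
tcp_pos: [660.5, -317.8, 283.7]
orientation: [0.005, 0.62, 0.785, 0.001]
contact_force: [0.3, -0.2, -0.4]
width: 0.088
```

Emit:
jog_arm --pt "0.3 3 0 2.76 0" --pt "0.3 3 0 2.76 0" --pt "0.3 3 0 2.76 0" --pt "0.3 3 0 2.76 0" --pt "0.3 3 0 2.76 0" --pt "0.3 3 0 2.76 0" --pt "0.3 3 0 2.76 0" --pt "0.3 3 0 2.76 0" --pt "0.3 3 0 2.76 0" --pt "0.4 3 0 2.76 0" --pt "0 0 0 0 0"

```text
clock: 6.77
tcp_pos: [691.5, -12.7, 278.5]
orientation: [0.002, 0.411, 0.911, 0.002]
contact_force: [-0.2, 0.2, -0.6]
width: 0.084
```

```bash
python3 - <<'E'
from m import *
o=get_obs(); p=o["tcp_pos"]; print(p,o["orientation"],o["contact_force"],o["width"])
g=grab_frame("side"); I=g["frame"]
print("slot est px",proj(g,[692,-15.5,202]),"tip px",proj(g,p-[0,0,39.9]))
cv2.imwrite("pics/k3.png",cv2.resize(I[135:215,310:400],None,fx=7,fy=7,interpolation=cv2.INTER_CUBIC)[:,:,::-1])
E
```

```text
[691.51940811 -12.7374463  278.52936197] [0.00209558 0.41137454 0.91146248 0.0016545 ] [-0.22970376  0.1732846  -0.6046647 ] 0.0835941197493038
slot est px (np.float64(355.6566304708303), np.float64(178.81309035300478)) tip px (np.float64(356.07261069993126), np.float64(167.53097875221528))
```

View pics/k3.png

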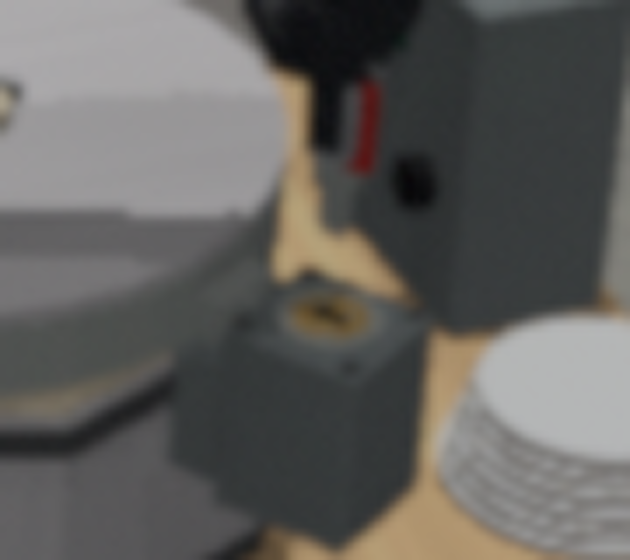

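```bash
python3 - <<'E'
from m import *
o=get_obs(); p=o["tcp_pos"]
g=grab_frame("side")
d=np.array([358.1,167.7])-proj(g,p-[0,0,39.9])
q=np.array([356.7,179.7])-d
print("target tcp xy by side",ray(g,*q,202), "lever px/mm x,y,z",[np.subtract(proj(g,p+e),proj(g,p)).round(3) for e in np.eye(3)*1])
E
```

```text
target tcp xy by side [688.04002867 -20.94518504 202.        ] lever px/mm x,y,z [array([ 0.341, -0.035]), array([-0.106, -0.178]), array([ 0.025, -0.308])]
```

Emit:
jog_arm --pt "0 -0.5 -1.5 -0.4 0" --pt "0 0 -1.5 0 0" --pt "0 0 0 0 0" --pt "0 0 0 0 0"

```text
clock: 7.2
tcp_pos: [690.8, -23.7, 248.4]
orientation: [0.002, 0.418, 0.908, 0.001]
contact_force: [0.0, -0.5, -0.3]
width: 0.088
```

```bash
python3 - <<'E'
from m import *
o=get_obs(); p=o["tcp_pos"]; print(p,o["contact_force"])
I=np.mean([grab_frame("side")["frame"].astype(float) for _ in range(4)],0)
I=np.clip(I*1.6,0,255).astype(np.uint8)
g=grab_frame("side")
print("tip px",proj(g,p-[0,0,39.9]))
cv2.imwrite("pics/k4.png",cv2.resize(I[150:200,330:385],None,fx=12,fy=12,interpolation=cv2.INTER_CUBIC)[:,:,::-1])
E
```

```text
[690.83480079 -23.7154126  248.39353914] [ 0.02681573 -0.47073697 -0.34158445]
tip px (np.float64(356.2642319699998), np.float64(178.49192765178125))
```

View pics/k4.png

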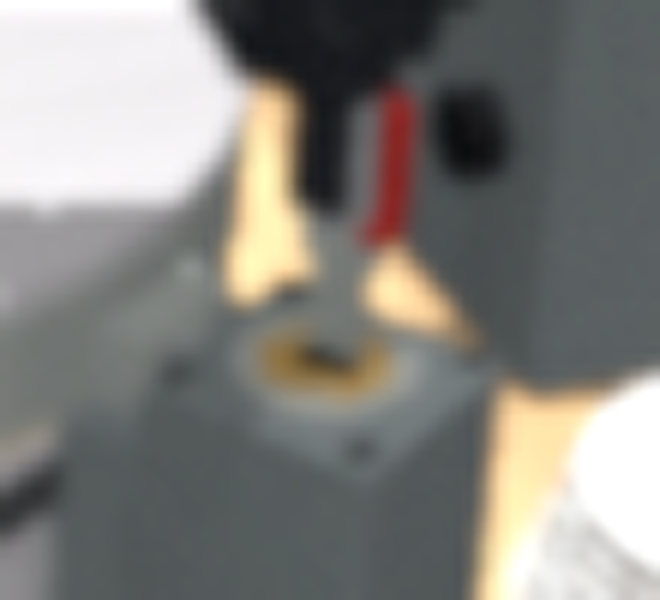

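Emit:
jog_arm --pt "0.02 0.6 0 0 0" --pt "0 0 0 0 0" --pt "0 0 0 0 0" --pt "0 0 -0.4 0 0" --pt "0 0 -0.3 0 0" --pt "0 0 -0.2 0 0" --pt "0 0 0 0 0" --pt "0 0 0 0 0"

```text
clock: 8.12
tcp_pos: [691.4, -16.9, 239.5]
orientation: [0.002, 0.418, 0.909, 0.001]
contact_force: [0.4, -0.4, 0.0]
width: 0.082
```

Emit:
jog_arm --pt "0 0 -0.2 0 0" --pt "0 0 0 0 0" --pt "0 0 -0.2 0 0" --pt "0 0 0 0 0" --pt "0 0 0 0 0"

```text
clock: 8.53
tcp_pos: [691.4, -16.8, 235.6]
orientation: [0.002, 0.418, 0.909, 0.001]
contact_force: [0.9, 0.9, -0.2]
width: 0.09
```

Emit:
jog_arm --pt "0.04 0.04 -0.2 0 0" --pt "0 0 -0.2 0 0" --pt "0 0 -0.2 0 0" --pt "0 0 0 0 0" --pt "0 0 0 0 0"

```text
clock: 8.95
tcp_pos: [691.8, -16.4, 229.5]
orientation: [0.002, 0.418, 0.909, 0.001]
contact_force: [0.2, -0.6, 0.1]
width: 0.082
```

Emit:
jog_arm --pt "0 0 -0.3 0 0" --pt "0 0 -0.3 0 0" --pt "0 0 -0.3 0 0" --pt "0 0 -0.2 0 0" --pt "0 0 0 0 0" --pt "0 0 0 0 0"

```text
clock: 9.45
tcp_pos: [691.8, -16.4, 218.6]
orientation: [0.002, 0.418, 0.909, 0.001]
contact_force: [-0.2, 0.3, -0.2]
width: 0.081
```

Emit:
jog_arm --pt "0 0 -0.2 0 0" --pt "0 0 0 0 0" --pt "0 0 -0.1 0 0" --pt "0 0 0 0 0" --pt "0 0 0 0 0"

```text
clock: 9.87
tcp_pos: [691.9, -16.5, 216.0]
orientation: [0.003, 0.418, 0.909, 0.001]
contact_force: [-0.2, -0.3, 3.0]
width: 0.082
```

Emit:
jog_arm --pt "0 0 0 -4 0" --pt "0 0 0 -6 0" --pt "0 0 0 -7 0" --pt "0 0 0 -7 0" --pt "0 0 0 -7 0" --pt "0 0 0 -7 0" --pt "0 0 0 -7 0" --pt "0 0 0 0 0"

```text
clock: 10.53
tcp_pos: [692.1, -16.4, 216.0]
orientation: [0.003, 0.736, 0.677, 0.0]
contact_force: [-0.2, 0.9, 3.8]
width: 0.084
```

Emit:
jog_arm --pt "0 0 0 -7 0" --pt "0 0 0 -7 0" --pt "0 0 0 -7 0" --pt "0 0 0 -7 0" --pt "0 0 0 -7 0" --pt "0 0 0 -5 0" --pt "0 0 0 -4 0" --pt "0 0 0 0 0" --pt "0 0 0 0 0"

```text
clock: 11.28
tcp_pos: [692.4, -16.5, 216.0]
orientation: [0.003, 0.934, 0.358, -0.0]
contact_force: [3.9, -1.0, 2.7]
width: 0.082
```

```bash
python3 - <<'E'
from m import *
o=get_obs(); print(o["tcp_pos"],o["orientation"],o["contact_force"],o["wrist_torque"],o["width"],o["joints"][5])
q=o["orientation"]; print(np.degrees(2*np.arctan2(q[2],q[1]))-90)
E
```

```text
[692.37733349 -16.51285063 215.98433499] [ 2.73745700e-03  9.33873506e-01  3.57592762e-01 -4.44023021e-04] [ 3.89520725 -0.95814554  2.73572593] [-0.11730753 -0.81736856 -0.04499915] 0.08223595912614656 2.271015009189226
-48.094965879904755
```

Emit:
jog_arm --pt "0 0 0 -2 0" --pt "0 0 0 0 0" --pt "0 0 0 0 0.3" --pt "0 0 0 0 0.3" --pt "0 0 0 0 0.3" --pt "0 0 0 0 0.3" --pt "0 0 2 0 0.3" --pt "0 0 3 0 0.3" --pt "0 0 3.5 0 0.3" --pt "0 0 3.5 0 0.3" --pt "0 0 0 0 0"

```text
clock: 12.2
tcp_pos: [693.0, -16.6, 343.1]
orientation: [0.005, 0.941, 0.339, 0.003]
contact_force: [1.4, 0.9, 0.3]
width: 0.171
```

Emit:
jog_arm --pt "-3.55 0.36 0 7 0" --pt "-3.55 0.36 0 7 0" --pt "-3.55 0.36 0 7 0" --pt "-3.55 0.36 0 7 0" --pt "-3.55 0.36 0 7 0" --pt "0 0 0 0 0" --pt "0 0 0 0 0"

```text
clock: 12.78
tcp_pos: [517.9, 1.3, 336.7]
orientation: [0.003, 0.8, 0.6, 0.0]
contact_force: [-0.2, -0.2, 0.0]
width: 0.001
```

```bash
python3 - <<'E'
from m import *
o=get_obs(); p=o["tcp_pos"]; print(p,o["contact_force"])
I=grab_frame("side")["frame"];J=grab_frame("top")["frame"]
a=I[90:215,220:390];b=J[120:245,240:410]
cv2.imwrite("pics/c1.png",np.hstack([cv2.resize(np.clip(i*1.3,0,255).astype(np.uint8),None,fx=2.35,fy=2.35,interpolation=cv2.INTER_CUBIC) for i in(a,b)])[:,:,::-1])
E
```

```text
[517.87280848   1.31953885 336.68715147] [-0.17776038 -0.2122022   0.02397884]
```

View pics/c1.png

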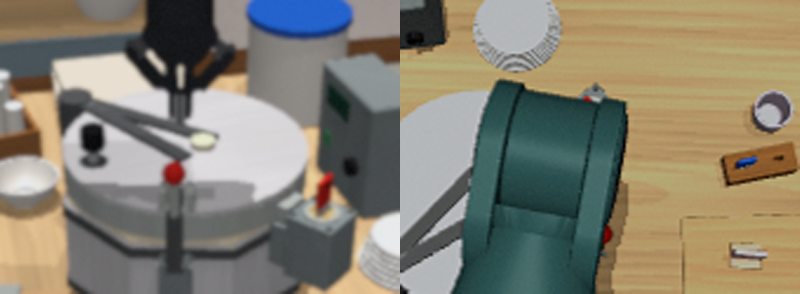

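Emit:
jog_arm --pt "0 0 -3 0 0" --pt "0 0 -2.2 0 0" --pt "0 0 0 0 0" --pt "-0.39 -1.45 0 0 0" --pt "-0.39 -1.45 0 0 0" --pt "-0.39 -1.45 -1 0 0" --pt "-0.39 -1.45 -1 0 0" --pt "0 0 0 0 0"

```text
clock: 13.55
tcp_pos: [504.2, -58.8, 263.4]
orientation: [0.002, 0.801, 0.599, -0.001]
contact_force: [0.0, -0.9, 0.0]
width: 0.003
```

Emit:
jog_arm --pt "-0.39 -1.45 -0.8 0 0" --pt "-0.39 -1.45 -0.8 0 0" --pt "-0.39 -1.45 -0.8 0 0" --pt "-0.26 -0.97 -0.5 0 0" --pt "0 0 0 0 0"

```text
clock: 13.97
tcp_pos: [490.0, -111.3, 234.9]
orientation: [0.002, 0.801, 0.599, -0.001]
contact_force: [0.4, 0.6, -0.3]
width: -0.001
```

```bash
python3 - <<'E'
from m import *
o=get_obs(); p=o["tcp_pos"]; print(p,o["contact_force"])
gs=grab_frame("side");gt=grab_frame("top")
for n,g in(("top",gt),("side",gs)):
    I=g["frame"].astype(int);r,gg,b=I[...,0],I[...,1],I[...,2]
    print(n,cent((r>90)&(r>2.5*gg)&(r>2.5*b)))
for th in (0,.3,.6,.96): print(th,[np.round(proj(g,[504.2-.26*132*np.sin(th),-37.2-.966*132*np.sin(th),159+132*np.cos(th)])) for g in (gt,gs)])
E
```

```text
[ 489.97331264 -111.25447012  234.88091659] [ 0.3769661   0.61587653 -0.26420888]
top [(np.int32(17), [321.0, 164.0], [318, 161, 7, 7])]
side [(np.int32(29), [357.24, 169.48], [355, 164, 7, 14]), (np.int32(67), [290.54, 199.55], [286, 195, 10, 10])]
0 [array([326., 218.]), array([293., 163.])]
0.3 [array([337., 222.]), array([292., 173.])]
0.6 [array([348., 226.]), array([291., 185.])]
0.96 [array([357., 230.]), array([291., 204.])]
```

Emit:
jog_arm --pt "0.2 0.6 3.3 0 0.3" --pt "0 0 3.3 0 0.65" --pt "-0.88 3.25 0 2.34 0.65" --pt "-0.88 3.25 0 2.34 0.65" --pt "-0.88 3.25 0 2.34 0.65" --pt "-0.88 3.25 0 2.34 0.65" --pt "-0.88 3.25 0 2.34 0.65" --pt "-0.88 3.25 0 2.34 0.65" --pt "-0.88 3.25 0 2.34 0.65" --pt "0 0 0 0 0.65" --pt "0 0 0 0 0.65"

```text
clock: 14.98
tcp_pos: [429.7, 125.3, 301.8]
orientation: [0.003, 0.706, 0.709, 0.0]
contact_force: [-0.1, -1.5, -0.2]
width: 0.65
```

```bash
python3 - <<'E'
from m import *
o=get_obs(); p=o["tcp_pos"]; print(p,o["contact_force"],o["orientation"])
g=grab_frame("side")
print(proj(g,p),proj(g,[431,122,270]))
cv2.imwrite("pics/n1.png",cv2.resize(np.clip(g["frame"][90:210,200:380]*1.3,0,255).astype(np.uint8),None,fx=3.5,fy=3.5,interpolation=cv2.INTER_CUBIC)[:,:,::-1])
E
```

```text
[429.65244791 125.30806547 301.81263012] [-0.12925979 -1.4659117  -0.20754538] [2.94424795e-03 7.05631657e-01 7.08572565e-01 4.65042830e-04]
(np.float64(256.71967665496027), np.float64(133.55206809343585)) (np.float64(257.78735139793133), np.float64(143.71670482806195))
```

View pics/n1.png

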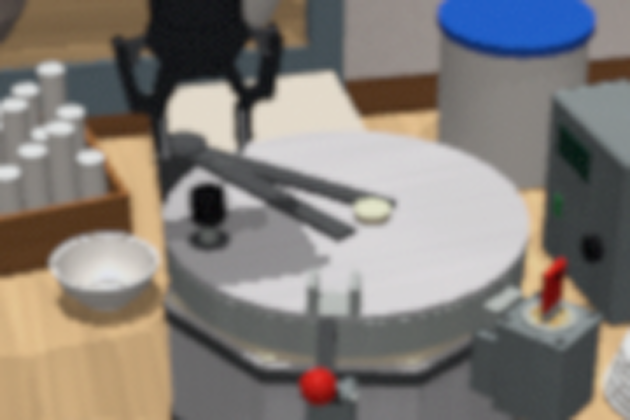

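```bash
python3 - <<'E'
import numpy as np
P=np.array([428,288]);r=165;a=np.radians(-89.3)+np.radians(6.7)*np.arange(19)
X=P+r*np.c_[np.cos(a),np.sin(a)]
print(X[0],X[-1]);print([[round(d[0]/10,2),round(d[1]/10,2)] for d in np.diff(X,axis=0)])
E
```

```text
[430.01580514 123.01231401] [568.98570697 373.72065346]
[[np.float64(1.92), np.float64(0.14)], [np.float64(1.89), np.float64(0.36)], [np.float64(1.84), np.float64(0.58)], [np.float64(1.76), np.float64(0.79)], [np.float64(1.66), np.float64(0.99)], [np.float64(1.53), np.float64(1.18)], [np.float64(1.38), np.float64(1.35)], [np.float64(1.21), np.float64(1.5)], [np.float64(1.03), np.float64(1.63)], [np.float64(0.83), np.float64(1.74)], [np.float64(0.63), np.float64(1.82)], [np.float64(0.41), np.float64(1.88)], [np.float64(0.19), np.float64(1.92)], [np.float64(-0.04), np.float64(1.93)], [np.float64(-0.26), np.float64(1.91)], [np.float64(-0.48), np.float64(1.87)], [np.float64(-0.7), np.float64(1.8)], [np.float64(-0.9), np.float64(1.7)]]
```

Emit:
jog_arm --pt "0 -0.2 -2 0 0.65" --pt "0 0 -2 0 0.65" --pt "0 0 -1.2 0 0.65" --pt "0 0 -1 0 0.65" --pt "0 0 0 0 0.65" --pt "0 0 0 0 0.65"

```text
clock: 15.53
tcp_pos: [430.3, 120.7, 239.2]
orientation: [0.003, 0.707, 0.707, -0.0]
contact_force: [0.5, -0.4, 0.3]
width: 0.646
```

Emit:
jog_arm --pt "1.92 0.14 0 6.7 0.65" --pt "1.89 0.36 0 6.7 0.65" --pt "1.84 0.58 0 6.7 0.65" --pt "1.76 0.79 0 6.7 0.65" --pt "1.66 0.99 0 6.7 0.65"

```text
clock: 15.95
tcp_pos: [522.1, 149.3, 240.0]
orientation: [0.003, 0.471, 0.882, 0.001]
contact_force: [-1.9, -2.0, 3.0]
width: 0.65
```

Emit:
jog_arm --pt "1.53 1.18 0 6.7 0.65" --pt "1.38 1.35 0 6.7 0.65" --pt "1.21 1.5 0 6.7 0.65" --pt "1.03 1.63 0 6.7 0.65" --pt "0.83 1.74 0 6.7 0.65" --pt "0.63 1.82 0 6.7 0.65" --pt "0.41 1.88 0 6.7 0.65"

```text
clock: 16.53
tcp_pos: [592.4, 260.8, 239.8]
orientation: [0.003, 0.081, 0.997, 0.001]
contact_force: [1.7, -4.6, 0.1]
width: 0.648
```

Emit:
jog_arm --pt "0.19 1.92 0 6.7 0.65" --pt "-0.04 1.93 0 6.7 0.65" --pt "-0.26 1.91 0 6.7 0.65" --pt "-0.48 1.87 0 6.7 0.65" --pt "-0.7 1.8 0 6.7 0.65" --pt "-0.9 1.7 0 6.7 0.65" --pt "0 0 0 0 0.65" --pt "0 0 0 0 0.65"

```text
clock: 17.2
tcp_pos: [569.3, 372.5, 239.7]
orientation: [0.002, -0.263, 0.965, 0.002]
contact_force: [0.2, -0.5, -0.0]
width: 0.651
```

Emit:
jog_arm --pt "0 0 3 0 0.65" --pt "0 0 4 0 0.65" --pt "0 0 3 0 0.65" --pt "0 0 0 0 0.65"

```text
clock: 17.53
tcp_pos: [570.6, 371.3, 345.8]
orientation: [0.006, -0.262, 0.965, 0.003]
contact_force: [-0.4, -0.1, -0.2]
width: 0.648
```

```bash
python3 - <<'E'
from m import *
o=get_obs(); print(o["tcp_pos"],o["joints"])
J=grab_frame("top")["frame"]
a=J[130:280,210:325];b=J[195:280,355:440]
R=lambda i,f:cv2.resize(np.clip(i*1.4,0,255).astype(np.uint8),None,fx=f,fy=f,interpolation=cv2.INTER_CUBIC)
c=np.zeros((600,800,3),np.uint8); A=R(a,3);B=R(b,5);c[:A.shape[0],:A.shape[1]]=A;c[:B.shape[0],360:360+B.shape[1]]=B
cv2.imwrite("pics/t1.png",c[:460,:,::-1])
E
```

```text
[570.61245616 371.33923199 345.7885789 ] [ 0.45570757  0.58036492  0.7847116   1.76281275  0.00391851 -0.07425564]
```

View pics/t1.png

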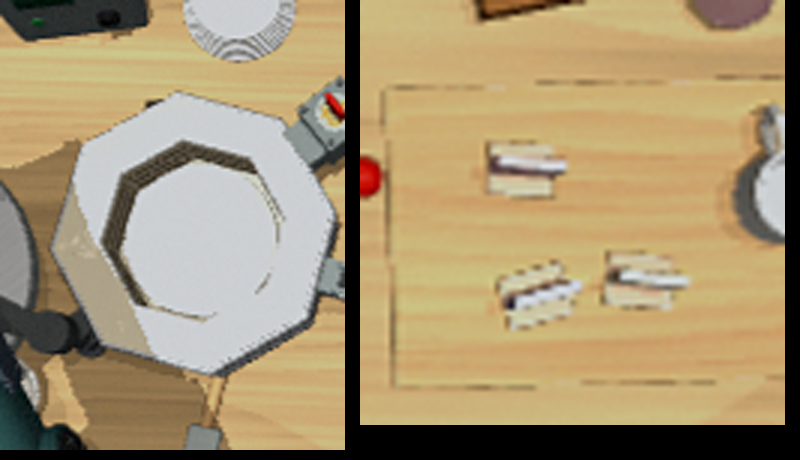

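```bash
python3 - <<'E'
from m import *
g=grab_frame("top"); np.save("ref.npy",g["frame"])
print(ray(g,274.5,207.5,170))
E
```

```text
[550.57338941 143.61694558 170.        ]
```

Emit:
jog_arm --pt "-0.43 -4 0 3.7 0.5" --pt "-0.43 -4 0 3.7 0.5" --pt "-0.43 -4 0 3.7 0.5" --pt "-0.43 -4 0 3.7 0.5" --pt "-0.43 -4 0 3.7 0.5" --pt "-0.43 -4 0 3.7 0.5" --pt "-0.43 -4 0 3.7 0.5" --pt "-0.43 -4 0 3.7 0.5" --squeeze 40

```text
clock: 18.3
tcp_pos: [533.4, 49.8, 338.0]
orientation: [-0.0, -0.502, 0.865, 0.003]
contact_force: [0.7, -0.6, -1.3]
width: 0.498
```

Emit:
jog_arm --pt "-0.43 -4 0 3.7 0.5" --pt "-0.43 -4 0 3.7 0.5" --pt "-0.43 -4 0 3.7 0.5" --pt "-0.43 -4 0 3.7 0.5" --pt "-0.43 -4 0 3.7 0.5" --pt "-0.43 -4 0 3.7 0.5" --pt "-0.43 -4 0 3.7 0.5" --pt "-0.43 -4 0 3.7 0.5" --pt "0 0 -4 0 0.5" --pt "0 0 -4 0 0.5" --pt "0 0 -4 0 0.5" --pt "0 0 0 0 0.5"

```text
clock: 19.3
tcp_pos: [495.5, -265.6, 210.8]
orientation: [-0.001, -0.705, 0.709, 0.01]
contact_force: [-0.5, 0.4, -0.5]
width: 0.499
```

```bash
python3 - <<'E'
from m import *
o=get_obs(); p=o["tcp_pos"]; print(p,o["orientation"])
g=grab_frame("side"); np.save("refs.npy",g["frame"])
print(proj(g,p),"pink top ends",proj(g,[501.5,-244,82]),proj(g,[501.5,-294,82]),proj(g,[p[0],p[1],82]))
cv2.imwrite("pics/t2.png",cv2.resize(np.clip(g["frame"][200:345,245:365]*1.3,0,255).astype(np.uint8),None,fx=4,fy=4,interpolation=cv2.INTER_CUBIC)[:,:,::-1])
E
```

```text
[ 495.53543558 -265.55302569  210.77979099] [-0.00118004 -0.70489137  0.70924985  0.0095612 ]
(np.float64(308.51964905762804), np.float64(240.04912787405357)) pink top ends (np.float64(308.14136997416534), np.float64(272.88156729327625)) (np.float64(312.54868545995294), np.float64(286.41721683630186)) (np.float64(307.7317361403394), np.float64(278.9610496010188))
```

View pics/t2.png

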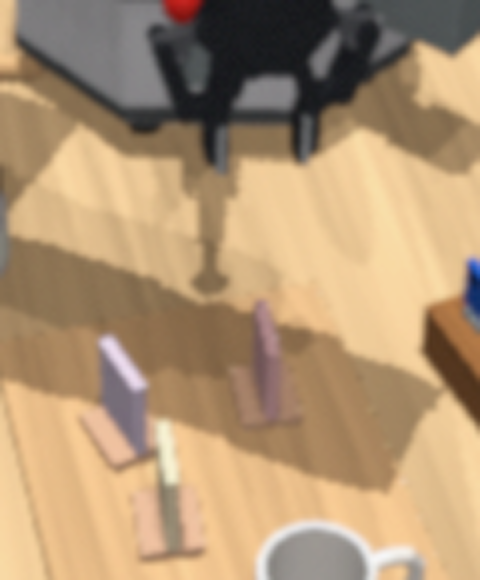

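Emit:
jog_arm --pt "0.6 -0.35 -3 0 0.5" --pt "0 0 -3.5 0 0.5" --pt "0 0 -3.5 0 0.5" --pt "0 0 -3 0 0.5" --pt "0 0 -1.7 0 0.5" --pt "0 0 -1.2 0 0.5" --pt "0 0 0 0 0.5" --pt "0 0 0 0 0.2" --pt "0 0 0 0 0.1" --pt "0 0 0 0 0.0" --pt "0 0 0 0 0.0" --pt "0 0 0 0 0.0"

```text
clock: 20.35
tcp_pos: [506.7, -271.5, 60.8]
orientation: [0.0, -0.706, 0.708, 0.002]
contact_force: [-0.1, 1.2, 3.6]
width: 0.09
```

Emit:
jog_arm --pt "0 0 0 0 0.4" --pt "0 0 0 0 0.4" --pt "0 0 -0.8 0 0.4" --pt "0 0 0 0 0.4" --pt "0 0 0 0 0.1" --pt "0 0 0 0 0.0" --pt "0 0 0 0 0.0" --pt "0 0 0 0 0.0" --pt "0 0 0 0 0.0"

```text
clock: 21.1
tcp_pos: [506.3, -271.3, 52.0]
orientation: [-0.0, -0.706, 0.708, 0.003]
contact_force: [0.9, -0.1, 1.1]
width: 0.099
```

```bash
python3 - <<'E'
from m import *
o=get_obs(); print(o["tcp_pos"],o["contact_force"],o["width"])
E
```

```text
[ 506.32206674 -271.29424181   52.02971775] [ 0.8522951  -0.1321028   1.09136846] 0.09869229186419516
```

Emit:
jog_arm --pt "0 0 2 0 0" --pt "0 0 3 0 0" --pt "0 0 4 0 0" --pt "0 0 4 0 0" --pt "0 0 4 0 0" --pt "0 0 4 0 0" --pt "0 0 4 0 0" --pt "0 0 3 0 0" --pt "0.1 2 0 0 0" --pt "0.2 3.5 0 0 0" --pt "0.2 3.5 0 0 0" --pt "0.2 3.5 0 0 0"

```text
clock: 22.1
tcp_pos: [513.1, -145.1, 332.0]
orientation: [-0.0, -0.706, 0.709, 0.003]
contact_force: [1.0, -0.1, -0.4]
width: 0.094
```

Emit:
jog_arm --pt "0.2 3.5 0 0 0" --pt "0.2 3.5 0 0 0" --pt "0.2 3.5 0 0 0" --pt "0.2 3.5 0 0 0" --pt "0.2 3.5 0 0 0" --pt "0.2 3.5 0 0 0" --pt "0.2 3.5 0 0 0" --pt "0.1 3.5 0 0 0" --pt "0.07 3.4 0 0 0" --pt "0 0 0 0 0" --pt "0 0 0 0 0"

```text
clock: 23.02
tcp_pos: [528.7, 169.2, 331.8]
orientation: [-0.0, -0.707, 0.707, 0.003]
contact_force: [-0.3, 0.6, -0.2]
width: 0.094
```

Emit:
jog_arm --pt "0 0 -3 0 0" --pt "0 0 -4 0 0" --pt "0 0 -4 0 0" --pt "0 0 -4 0 0" --pt "0 0 -3 0 0" --pt "0 0 -1.5 0 0" --pt "0 0 -0.4 0 0" --pt "0 0 0 0 0" --pt "0 0 0 0 0"

```text
clock: 23.77
tcp_pos: [529.6, 167.2, 134.2]
orientation: [0.0, -0.706, 0.708, 0.002]
contact_force: [0.4, 0.8, -0.4]
width: 0.098
```

```bash
cat > d.py <<'E'
from m import *
o=get_obs(); print(o["tcp_pos"],o["contact_force"],o["width"])
d=np.abs(grab_frame("top")["frame"].astype(int)-np.load("ref.npy").astype(int)).sum(2)[210:265,360:425]
print("top diff",[(a,[round(c[0]+360),round(c[1]+210)]) for a,c,_ in cent(d>45)])
g=grab_frame("side"); d=np.abs(g["frame"].astype(int)-np.load("refs.npy").astype(int)).sum(2)[280:345,260:310]
print("side diff",[(a,[round(c[0]+260),round(c[1]+280)]) for a,c,_ in cent(d>90)])
E
python3 d.py
```

```text
[529.63910062 167.23351062 134.15179196] [ 0.44758405  0.75760509 -0.35430227] 0.0982915169163054
top diff [(np.int32(137), [387, 228])]
side diff [(np.int32(983), [289, 291])]
```

Emit:
jog_arm --pt "0 0.3 -0.2 0 0" --pt "0 0 -0.2 0 0" --pt "0 0 0 0 0" --pt "0 0 0 0 0"

```text
clock: 24.2
tcp_pos: [529.5, 171.1, 129.8]
orientation: [0.001, -0.706, 0.708, 0.002]
contact_force: [-0.4, 0.3, 6.1]
width: 0.097
```

Emit:
jog_arm --pt "0 0 0 0 0.3" --pt "0 0 0 0 0.3" --pt "0 0 0 0 0.3" --pt "0 0 2 0 0.3" --pt "0 0 3 0 0.3" --pt "0 0 4 0 0.3" --pt "0 0 4 0 0.3" --pt "0 0 4 0 0.3" --pt "0 0 3 0 0.3" --pt "-0.94 -3.47 0 1.1 0.5" --pt "-0.94 -3.47 0 1.1 0.5" --pt "-0.94 -3.47 0 1.1 0.5"

```text
clock: 25.2
tcp_pos: [500.5, 65.8, 329.2]
orientation: [-0.0, 0.727, -0.687, -0.002]
contact_force: [0.6, -0.4, 0.1]
width: 0.503
```

Emit:
jog_arm --pt "-0.94 -3.47 0 1.1 0.5" --pt "-0.94 -3.47 0 1.1 0.5" --pt "-0.94 -3.47 0 1.1 0.5" --pt "-0.94 -3.47 0 1.1 0.5" --pt "-0.94 -3.47 0 1.1 0.5" --pt "-0.94 -3.47 0 1.1 0.5" --pt "-0.94 -3.47 0 1.1 0.5" --pt "-0.94 -3.47 0 1.1 0.5" --pt "-0.94 -3.47 0 1.1 0.5" --pt "-0.94 -3.47 0 1.1 0.5" --pt "0 0 0 0 0.5" --pt "0 0 0 0 0.5"

```text
clock: 26.2
tcp_pos: [406.2, -281.7, 328.6]
orientation: [0.0, 0.788, -0.616, -0.003]
contact_force: [-0.1, 0.3, -0.0]
width: 0.498
```

```bash
python3 - <<'E'
from m import *
o=get_obs(); print(o["tcp_pos"],o["contact_force"],o["orientation"])
g=grab_frame("side");t=grab_frame("top")
print(proj(g,[407.5,-279.5,82]))
R=lambda i,f:cv2.resize(np.clip(i*1.3,0,255).astype(np.uint8),None,fx=f,fy=f,interpolation=cv2.INTER_CUBIC)
A=R(g["frame"][255:345,245:345],4); B=R(t["frame"][160:250,230:330],4)
cv2.imwrite("pics/t3.png",np.hstack([A,B])[:,:,::-1])
E
```

```text
[ 406.23437965 -281.73587661  328.56797981] [-0.1404802   0.33238246 -0.01366129] [ 3.58821659e-04  7.87740529e-01 -6.15999821e-01 -2.99182482e-03]
(np.float64(274.5687706481923), np.float64(288.0178842798358))
```

View pics/t3.png

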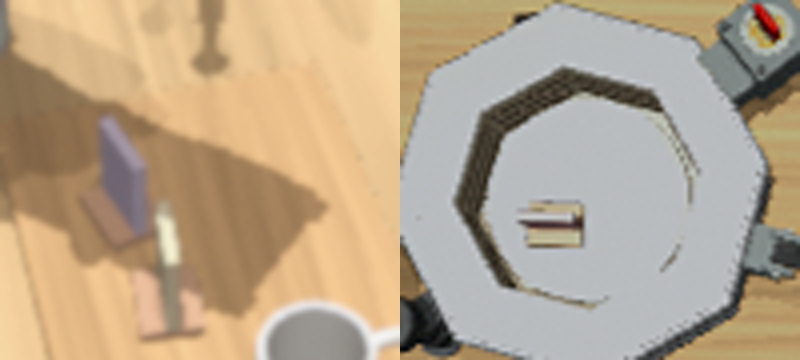

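Emit:
jog_arm --pt "0.1 0.2 -3.5 0 0.5" --pt "0 0 -4 0 0.5" --pt "0 0 -4 0 0.5" --pt "0 0 -4 0 0.5" --pt "0 0 -4 0 0.5" --pt "0 0 -3.5 0 0.5" --pt "0 0 -2.5 0 0.5" --pt "0 0 -1.3 0 0.5" --pt "0 0 -0.8 0 0.5" --pt "0 0 0 0 0.5" --pt "0 0 0 0 0.5"

```text
clock: 27.22
tcp_pos: [408.3, -277.9, 53.6]
orientation: [0.0, 0.789, -0.614, -0.002]
contact_force: [0.6, 0.3, 0.4]
width: 0.497
```

Emit:
jog_arm --pt "0 0 0 0 0.2" --pt "0 0 0 0 0.1" --pt "0 0 0 0 0.0" --pt "0 0 0 0 0.0" --pt "0 0 0 0 0.0" --pt "0 0 0 0 0.0" --pt "0 0 0 0 0.0"

```text
clock: 27.8
tcp_pos: [408.0, -278.6, 53.3]
orientation: [0.0, 0.789, -0.615, -0.002]
contact_force: [-1.3, -0.3, 5.2]
width: 0.093
```

Emit:
jog_arm --pt "0 0 2 0 0" --pt "0 0 3 0 0" --pt "0 0 4 0 0" --pt "0 0 4 0 0" --pt "0 0 4 0 0" --pt "0 0 4 0 0" --pt "0 0 4 0 0" --pt "0 0 3 0 0" --pt "0.5 1.63 0 -0.58 0" --pt "0.99 3.26 0 -1.17 0" --pt "0.99 3.26 0 -1.17 0" --pt "0.99 3.26 0 -1.17 0"

```text
clock: 28.8
tcp_pos: [442.5, -163.1, 332.9]
orientation: [0.0, 0.766, -0.643, -0.003]
contact_force: [1.5, 1.1, -1.1]
width: 0.099
```

Emit:
jog_arm --pt "0.99 3.26 0 -1.17 0" --pt "0.99 3.26 0 -1.17 0" --pt "0.99 3.26 0 -1.17 0" --pt "0.99 3.26 0 -1.17 0" --pt "0.99 3.26 0 -1.17 0" --pt "0.99 3.26 0 -1.17 0" --pt "0.99 3.26 0 -1.17 0" --pt "0.99 3.26 0 -1.17 0" --pt "0.5 1.63 0 -0.58 0" --pt "0 0 0 0 0" --pt "0 0 0 0 0" --pt "0 0 0 0 0"

```text
clock: 29.8
tcp_pos: [526.5, 112.4, 332.8]
orientation: [0.0, 0.708, -0.706, -0.003]
contact_force: [0.0, 0.5, -0.7]
width: 0.097
```

Emit:
jog_arm --pt "0 0 -3 0 0" --pt "0 0 -4 0 0" --pt "0 0 -4 0 0" --pt "0 0 -4 0 0" --pt "0 0 -3 0 0" --pt "0 0 -1.5 0 0" --pt "0 0 -0.3 0 0" --pt "0 0 0 0 0" --pt "0 0 -0.2 0 0" --pt "0 0 0 0 0" --pt "0 0 0 0 0"

```text
clock: 30.72
tcp_pos: [527.3, 112.7, 134.1]
orientation: [-0.001, 0.708, -0.707, -0.002]
contact_force: [-0.0, 0.6, -0.2]
width: 0.094
```

```bash
python3 d.py
```

```text
[527.31153206 112.70342404 134.08394643] [-0.0276756   0.63393645 -0.21751439] 0.09393164692395606
top diff [(np.int32(136), [387, 228]), (np.int32(140), [390, 254])]
side diff [(np.int32(1201), [286, 293])]
```

Emit:
jog_arm --pt "0 0 -0.2 0 0" --pt "0 0 0 0 0" --pt "0 0 -0.15 0 0" --pt "0 0 0 0 0" --pt "0 0 0 0 0"

```text
clock: 31.23
tcp_pos: [527.2, 112.7, 131.2]
orientation: [-0.001, 0.708, -0.707, -0.002]
contact_force: [-7.2, -2.7, 24.4]
width: 0.097
```

Emit:
jog_arm --pt "0 0 0.05 0 0.3" --pt "0 0 0 0 0.3" --pt "0 0 0 0 0.3" --pt "0 0 2 0 0.3" --pt "0 0 3 0 0.3" --pt "0 0 4 0 0.3" --pt "0 0 4 0 0.3" --pt "0 0 4 0 0.3" --pt "0 0 3 0 0.3" --pt "-0.82 -3.61 0 -0.27 0.5" --pt "-0.82 -3.61 0 -0.27 0.5" --pt "-0.82 -3.61 0 -0.27 0.5"

```text
clock: 32.23
tcp_pos: [501.9, 3.7, 330.1]
orientation: [0.0, -0.703, 0.711, 0.002]
contact_force: [-0.0, -0.0, -0.6]
width: 0.5
```

Emit:
jog_arm --pt "-0.82 -3.61 0 -0.27 0.5" --pt "-0.82 -3.61 0 -0.27 0.5" --pt "-0.82 -3.61 0 -0.27 0.5" --pt "-0.82 -3.61 0 -0.27 0.5" --pt "-0.82 -3.61 0 -0.27 0.5" --pt "-0.82 -3.61 0 -0.27 0.5" --pt "-0.82 -3.61 0 -0.27 0.5" --pt "-0.82 -3.61 0 -0.27 0.5" --pt "-0.82 -3.61 0 -0.27 0.5" --pt "-0.82 -3.61 0 -0.27 0.5" --pt "0 0 0 0 0.5" --pt "0 0 0 0 0.5"

```text
clock: 33.23
tcp_pos: [419.5, -358.1, 329.1]
orientation: [0.0, -0.685, 0.729, 0.003]
contact_force: [0.1, 0.8, 0.1]
width: 0.503
```

```bash
python3 - <<'E'
from m import *
o=get_obs(); print(o["tcp_pos"],o["contact_force"],o["orientation"])
g=grab_frame("side")
F=g["frame"].astype(int); R=np.load("refs.npy").astype(int)
# shift of cream tile since the reference: template match
T=np.load("refs.npy")[304:340,276:300]; m=cv2.matchTemplate(g["frame"][280:345,255:330],T,cv2.TM_CCOEFF_NORMED); print(cv2.minMaxLoc(m),"expected loc",(21,24))
t=grab_frame("top")["frame"]; print("shelf sample saved"); np.save("t_now.npy",t)
E
```

```text
[ 419.52145857 -358.05829882  329.1012616 ] [0.11373936 0.82615571 0.13942511] [ 3.06312744e-06 -6.84735696e-01  7.28783978e-01  3.30745637e-03]
(-0.4139328896999359, 0.5877606272697449, (29, 26), (20, 25)) expected loc (21, 24)
shelf sample saved
```

Emit:
jog_arm --pt "0.1 0.1 -3.5 0 0.5" --pt "0 0 -4 0 0.5" --pt "0 0 -4 0 0.5" --pt "0 0 -4 0 0.5" --pt "0 0 -4 0 0.5" --pt "0 0 -3.5 0 0.5" --pt "0 0 -2.5 0 0.5" --pt "0 0 -1.3 0 0.5" --pt "0 0 -0.8 0 0.5" --pt "0 0 0 0 0.5" --pt "0 0 0 0 0.5"

```text
clock: 34.25
tcp_pos: [421.6, -355.1, 54.8]
orientation: [-0.0, -0.686, 0.728, 0.002]
contact_force: [-0.1, -0.5, 0.1]
width: 0.499
```

Emit:
jog_arm --pt "0 0 0 0 0.2" --pt "0 0 0 0 0.1" --pt "0 0 0 0 0.0" --pt "0 0 0 0 0.0" --pt "0 0 0 0 0.0" --pt "0 0 0 0 0.0" --pt "0 0 0 0 0.0"

```text
clock: 34.83
tcp_pos: [421.4, -355.8, 54.7]
orientation: [0.0, -0.686, 0.728, 0.002]
contact_force: [-1.6, 1.7, 6.5]
width: 0.1
```

Emit:
jog_arm --pt "0 0 2 0 0" --pt "0 0 3 0 0" --pt "0 0 4 0 0" --pt "0 0 4 0 0" --pt "0 0 4 0 0" --pt "0 0 4 0 0" --pt "0 0 4 0 0" --pt "0 0 3 0 0" --pt "0.57 1.78 0 0.25 0" --pt "1.15 3.56 0 0.25 0" --pt "1.15 3.56 0 0.25 0" --pt "1.15 3.56 0 0.25 0"

```text
clock: 35.83
tcp_pos: [461.3, -229.7, 334.3]
orientation: [0.0, -0.692, 0.722, 0.002]
contact_force: [0.7, -0.1, -0.4]
width: 0.097
```

Emit:
jog_arm --pt "1.15 3.56 0 0.25 0" --pt "1.15 3.56 0 0.25 0" --pt "1.15 3.56 0 0.25 0" --pt "1.15 3.56 0 0.25 0" --pt "1.15 3.56 0 0.25 0" --pt "1.15 3.56 0 0.25 0" --pt "1.15 3.56 0 0.25 0" --pt "1.15 3.56 0 0.25 0" --pt "1.15 3.56 0 0.25 0" --pt "1.15 3.56 0 0.25 0" --pt "0.57 1.78 0 0 0" --pt "0 0 0 0 0"

```text
clock: 36.83
tcp_pos: [582.5, 146.4, 333.3]
orientation: [0.0, 0.709, -0.705, -0.003]
contact_force: [-0.5, 0.3, -0.4]
width: 0.094
```

Emit:
jog_arm --pt "0 0 -3 0 0" --pt "0 0 -3 0 0" --pt "0 0 0 0 0" --pt "0 0 0 0 0"

```text
clock: 37.17
tcp_pos: [581.2, 142.4, 274.0]
orientation: [0.001, 0.707, -0.707, -0.003]
contact_force: [0.4, 0.4, 0.1]
width: 0.094
```

Emit:
jog_arm --pt "0 0 -3 0 0" --pt "0 0 -4 0 0" --pt "0 0 -4 0 0" --pt "0 0 -2 0 0" --pt "0 0 -0.6 0 0" --pt "0 0 0 0 0" --pt "0 0 -0.2 0 0" --pt "0 0 0 0 0" --pt "0 0 0 0 0"

```text
clock: 37.92
tcp_pos: [583.0, 143.0, 137.8]
orientation: [-0.001, 0.708, -0.707, -0.002]
contact_force: [0.2, 0.3, -0.3]
width: 0.097
```

Emit:
jog_arm --pt "0 0 -0.3 0 0" --pt "0 0 0 0 0" --pt "0 0 -0.15 0 0" --pt "0 0 0 0 0" --pt "0 0 0 0 0"

```text
clock: 38.33
tcp_pos: [582.2, 143.0, 132.7]
orientation: [-0.0, 0.708, -0.707, -0.002]
contact_force: [-4.7, 0.3, 13.7]
width: 0.099
```

Emit:
jog_arm --pt "0 0 0.05 0 0.25" --pt "0 0 0 0 0.25" --pt "0 0 0 0 0.25" --pt "0 0 2 0 0.25" --pt "0 0 3 0 0.25" --pt "0 0 4 0 0.25" --pt "0 0 4 0 0.25" --pt "0 0 4 0 0.25" --pt "0 0 3 0 0.25" --pt "0 0 0 0 0.65" --pt "0 0 0 0 0.65" --pt "0 0 0 0 0.65"

```text
clock: 39.33
tcp_pos: [582.0, 142.9, 331.2]
orientation: [0.0, 0.708, -0.707, -0.003]
contact_force: [0.3, -0.3, -0.3]
width: 0.646
```

Emit:
jog_arm --pt "-0.14 2.55 0 -6.7 0.65" --pt "-0.14 2.55 0 -6.7 0.65" --pt "-0.14 2.55 0 -6.7 0.65" --pt "-0.14 2.55 0 -6.7 0.65" --pt "-0.14 2.55 0 -6.7 0.65" --pt "-0.14 2.55 0 -6.7 0.65" --pt "-0.14 2.55 0 -6.7 0.65" --pt "-0.14 2.55 0 -6.7 0.65" --pt "-0.14 2.55 0 -6.7 0.65" --pt "0 0 0 0 0.65" --pt "0 0 0 0 0.65" --pt "0 0 0 0 0.65"

```text
clock: 40.33
tcp_pos: [569.3, 372.0, 330.9]
orientation: [0.0, -0.258, 0.966, 0.002]
contact_force: [0.2, -0.7, -0.6]
width: 0.646
```

```bash
python3 - <<'E'
from m import *
o=get_obs(); p=o["tcp_pos"];print(p,o["contact_force"],o["orientation"])
g=grab_frame("side");t=grab_frame("top")
R=lambda i,f:cv2.resize(np.clip(i*1.3,0,255).astype(np.uint8),None,fx=f,fy=f,interpolation=cv2.INTER_CUBIC)
A=R(g["frame"][60:200,190:330],2.8); B=R(t["frame"][150:265,230:345],3.41)[:392,:392]
cv2.imwrite("pics/t4.png",np.hstack([A,B])[:,:,::-1])
print("tcp px",proj(g,p),"knob at tcp xy",proj(g,[p[0],p[1],270]))
E
```

```text
[569.28017126 372.03365253 330.92724105] [ 0.19586463 -0.6629733  -0.58098098] [ 3.64933295e-04 -2.57949544e-01  9.66156190e-01  2.02887908e-03]
tcp px (np.float64(287.9346479720915), np.float64(86.95179225498258)) knob at tcp xy (np.float64(288.05918910432916), np.float64(103.98679109569696))
```

View pics/t4.png

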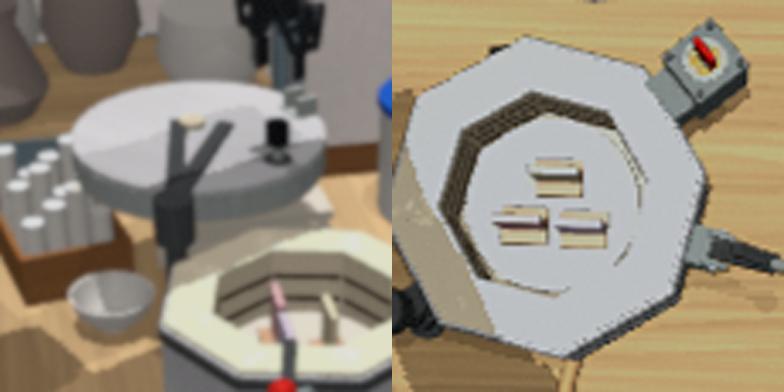

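Emit:
jog_arm --pt "0 0 -3 0 0.65" --pt "0 0 -3 0 0.65" --pt "0 0 -2 0 0.65" --pt "0 0 -1.1 0 0.65" --pt "0 0 0 0 0.65" --pt "0 0 0 0 0.65"

```text
clock: 40.93
tcp_pos: [569.3, 371.6, 241.3]
orientation: [0.001, -0.257, 0.966, 0.002]
contact_force: [-0.8, 0.2, 0.3]
width: 0.653
```

Emit:
jog_arm --pt "0.9 -1.7 0 -6.7 0.65" --pt "0.7 -1.8 0 -6.7 0.65" --pt "0.48 -1.87 0 -6.7 0.65" --pt "0.26 -1.91 0 -6.7 0.65" --pt "0.04 -1.93 0 -6.7 0.65" --pt "-0.19 -1.92 0 -6.7 0.65"

```text
clock: 41.43
tcp_pos: [591.9, 260.3, 242.3]
orientation: [0.003, 0.094, 0.996, 0.002]
contact_force: [-0.6, 1.8, -0.2]
width: 0.648
```

Emit:
jog_arm --pt "-0.41 -1.88 0 -6.7 0.65" --pt "-0.63 -1.82 0 -6.7 0.65" --pt "-0.83 -1.74 0 -6.7 0.65" --pt "-1.03 -1.63 0 -6.7 0.65" --pt "-1.21 -1.5 0 -6.7 0.65" --pt "-1.38 -1.35 0 -6.7 0.65"

```text
clock: 41.93
tcp_pos: [536.7, 161.1, 242.4]
orientation: [0.003, 0.43, 0.903, 0.002]
contact_force: [1.4, 2.7, -0.2]
width: 0.653
```

Emit:
jog_arm --pt "-1.53 -1.18 0 -6.7 0.65" --pt "-1.66 -0.99 0 -6.7 0.65" --pt "-1.76 -0.79 0 -6.7 0.65" --pt "-1.84 -0.58 0 -6.7 0.65" --pt "-1.4 -0.27 0 -5 0.65" --pt "-1.0 -0.15 0 -3.4 0.65" --pt "0 0 0 0 0.65" --pt "0 0 0 0 0.65"

```text
clock: 42.6
tcp_pos: [445.1, 122.2, 242.3]
orientation: [0.003, 0.68, 0.733, 0.001]
contact_force: [-0.1, -0.6, -0.4]
width: 0.649
```

Emit:
jog_arm --pt "-0.8 -0.06 0 -2 0.65" --pt "-0.8 -0.02 0 -2 0.65" --pt "-0.5 0 0 0 0.65" --pt "0 0 0 0 0.65" --pt "0 0 0 0 0.65"

```text
clock: 43.02
tcp_pos: [424.1, 121.6, 241.3]
orientation: [0.003, 0.705, 0.709, 0.0]
contact_force: [-0.6, 0.2, -0.9]
width: 0.646
```

Emit:
jog_arm --pt "-0.2 0 0 0 0.65" --pt "-0.2 0 0 0 0.65" --pt "0 0 0 0 0.65" --pt "0 0 0 0 0.65"

```text
clock: 43.35
tcp_pos: [419.6, 121.5, 241.0]
orientation: [0.003, 0.706, 0.708, 0.0]
contact_force: [1.1, -0.0, -0.6]
width: 0.65
```

Emit:
jog_arm --pt "-0.2 0 0 0 0.65" --pt "0 0 0 0 0.65" --pt "0 0 0 0 0.65"

```text
clock: 43.6
tcp_pos: [419.4, 121.6, 241.2]
orientation: [0.004, 0.706, 0.708, 0.001]
contact_force: [13.1, 1.1, -7.3]
width: 0.653
```

Emit:
jog_arm --pt "-0.2 0 0 0 0.65" --pt "0 0 0 0 0.65" --pt "0 0 0 0 0.65"

```text
clock: 43.85
tcp_pos: [419.2, 121.6, 241.3]
orientation: [0.005, 0.706, 0.708, 0.002]
contact_force: [27.2, 2.3, -17.7]
width: 0.647
```

Emit:
jog_arm --pt "0.9 0 0 0 0.65" --pt "0 0 3 0 0.65" --pt "0 0 3 0 0.5" --pt "0.4 -3.8 0 -1.9 0" --pt "0.4 -3.8 0 -1.9 0" --pt "0.4 -3.8 0 -1.9 0" --pt "0.4 -3.8 0 -1.9 0" --pt "0.4 -3.8 0 -1.9 0" --pt "0.4 -3.8 0 -1.9 0" --pt "0.4 -3.8 0 -1.9 0" --pt "0.4 -3.8 0 -1.9 0" --pt "0 0 0 0 0"

```text
clock: 44.85
tcp_pos: [456.8, -187.8, 300.0]
orientation: [0.003, 0.795, 0.606, -0.001]
contact_force: [0.8, 1.7, -1.4]
width: -0.001
```

```bash
python3 - <<'E'
from m import *
o=get_obs(); p=o["tcp_pos"]; print(p,o["orientation"],o["contact_force"])
gs=grab_frame("side");gt=grab_frame("top"); us=[]
for n,g in(("top",gt),("side",gs)):
    I=g["frame"].astype(int);r,gg,b=I[...,0],I[...,1],I[...,2]
    print(n,cent((r>90)&(r>2.5*gg)&(r>2.5*b)))
for th in (.8,.9,.96): 
    X=[504.2-.26*132*np.sin(th),-37.2-.966*132*np.sin(th),159+132*np.cos(th)];print(th,np.round(X),[np.round(proj(g,X),1) for g in (gt,gs)])
E
```

```text
[ 456.81217366 -187.8356932   300.03626393] [ 0.00253722  0.79530082  0.60620907 -0.00085824] [ 0.78850167  1.66377472 -1.36407225]
top [(np.int32(17), [321.0, 164.0], [318, 161, 7, 7])]
side [(np.int32(33), [357.21, 169.73], [355, 164, 7, 14]), (np.int32(55), [290.35, 199.76], [286, 196, 9, 9])]
0.8 [ 480. -129.  251.] [array([353.7, 228.1]), array([290.9, 195.3])]
0.9 [ 477. -137.  241.] [array([356. , 229.1]), array([290.7, 200.4])]
0.96 [ 476. -142.  235.] [array([357.3, 229.7]), array([290.6, 203.5])]
```

Emit:
jog_arm --pt "0.7 0.2 -4 0 0" --pt "0 0 -3.8 0 0" --pt "0 0 0 0 0" --pt "0 0 0 0 0" --pt "0.39 1.45 0 0 0" --pt "0.39 1.45 0.3 0 0" --pt "0.39 1.45 1.0 0 0" --pt "0.39 1.45 1.0 0 0"

```text
clock: 45.62
tcp_pos: [481.2, -124.8, 251.6]
orientation: [0.008, 0.794, 0.608, -0.0]
contact_force: [-0.8, -7.1, 5.4]
width: 0.001
```

Emit:
jog_arm --pt "0.39 1.45 0.8 0 0" --pt "0.39 1.45 0.6 0 0" --pt "0.26 0.97 0.5 0 0" --pt "0.13 0.48 0.4 0 0" --pt "0 0 0 0 0" --pt "0 0 0 0 0"

```text
clock: 46.12
tcp_pos: [490.9, -78.9, 269.6]
orientation: [0.003, 0.793, 0.609, 0.0]
contact_force: [0.2, 0.7, -0.5]
width: -0.001
```

Emit:
jog_arm --pt "0.13 0.48 0 0 0" --pt "0.13 0.48 0 0 0" --pt "0 0 0 0 0" --pt "0 0 0 0 0"

```text
clock: 46.45
tcp_pos: [493.3, -69.2, 268.8]
orientation: [0.002, 0.793, 0.609, -0.0]
contact_force: [0.3, -0.0, 0.2]
width: 0.0
```

Emit:
jog_arm --pt "0.08 0.29 0 0 0" --pt "0 0 0 0 0" --pt "0 0 0 0 0"

```text
clock: 46.7
tcp_pos: [494.2, -66.4, 268.9]
orientation: [0.003, 0.793, 0.609, -0.0]
contact_force: [-1.1, 0.0, 0.8]
width: -0.002
```

```bash
cat > ball.py <<'E'
from m import *
o=get_obs(); print(o["tcp_pos"],o["contact_force"])
for n in("top","side"):
    I=grab_frame(n)["frame"].astype(int);r,gg,b=I[...,0],I[...,1],I[...,2]
    print(n,cent((r>90)&(r>2.5*gg)&(r>2.5*b)))
E
python3 ball.py; echo "shut: top 325.6,219.0 side 293.65,162.83"
```

```text
[494.17752637 -66.37967474 268.90877722] [-1.14186153  0.01429362  0.78762574]
top [(np.int32(16), [321.12, 164.06], [318, 161, 7, 7])]
side [(np.int32(26), [357.38, 168.96], [355, 164, 7, 14])]
shut: top 325.6,219.0 side 293.65,162.83
```

Ball hidden by the gripper; keep pushing in small steps until the stop is felt.

Emit:
jog_arm --pt "0.08 0.29 0 0 0" --pt "0 0 0 0 0" --pt "0 0 0 0 0"

```text
clock: 47.05
tcp_pos: [495.0, -63.4, 269.0]
orientation: [0.003, 0.793, 0.609, -0.0]
contact_force: [0.5, -0.3, 0.1]
width: 0.001
```

Emit:
jog_arm --pt "0.08 0.29 0 0 0" --pt "0 0 0 0 0" --pt "0 0 0 0 0"

```text
clock: 47.3
tcp_pos: [495.8, -60.5, 269.0]
orientation: [0.003, 0.793, 0.609, -0.0]
contact_force: [0.2, 0.3, -0.4]
width: -0.001
```

Emit:
jog_arm --pt "0.05 0.19 0 0 0" --pt "0 0 0 0 0" --pt "0 0 0 0 0"

```text
clock: 47.55
tcp_pos: [496.2, -59.3, 269.0]
orientation: [0.003, 0.794, 0.609, -0.001]
contact_force: [-2.4, -7.5, 0.0]
width: 0.002
```

Emit:
jog_arm --pt "0.04 0.15 0 0 0" --pt "0 0 0 0 0" --pt "-0.5 -1.9 0 0 0" --pt "-0.6 -2.2 0 0 0" --pt "0 0 3 0 0" --pt "0 0 4 0 0" --pt "0 0 0 0 0"

```text
clock: 48.13
tcp_pos: [486.8, -98.9, 344.8]
orientation: [0.006, 0.794, 0.608, 0.002]
contact_force: [1.1, 0.3, 0.7]
width: 0.001
```

```bash
python3 ball.py
```

```text
[486.7684853  -98.87071157 344.76811459] [1.09347031 0.34579213 0.7469386 ]
top [(np.int32(17), [321.0, 164.0], [318, 161, 7, 7])]
side [(np.int32(29), [293.83, 163.34], [291, 161, 7, 6]), (np.int32(28), [357.29, 169.25], [355, 164, 7, 14])]
```

Emit:
jog_arm --pt "3.4 1.37 0 -5.8 0.3" --pt "3.4 1.37 0 -5.8 0.3" --pt "3.4 1.37 0 -5.8 0.3" --pt "3.4 1.37 0 -5.8 0.3" --pt "3.4 1.37 0 -5.8 0.3" --pt "3.4 1.37 0 -5.8 0.3" --pt "0 0 0 0 0.3" --pt "0 0 0 0 0.3" --pt "0 0 0 0 0.3" --squeeze 20

```text
clock: 48.98
tcp_pos: [686.4, -17.3, 338.1]
orientation: [0.002, 0.937, 0.349, -0.002]
contact_force: [0.3, -0.4, -0.3]
width: 0.297
```

Emit:
jog_arm --pt "0.58 0.08 -3 0 0.3" --pt "0 0 -3.5 0 0.3" --pt "0 0 -3 0 0.3" --pt "0 0 -1.5 0 0.3" --pt "0 0 -0.8 0 0.3" --pt "0 0 0 0 0.3" --pt "0 0 0 0 0.3" --pt "0 0 0 0 0.3"

```text
clock: 49.65
tcp_pos: [692.7, -16.9, 223.0]
orientation: [0.003, 0.938, 0.348, 0.0]
contact_force: [-0.6, -0.6, 0.4]
width: 0.305
```

Emit:
jog_arm --pt "-0.03 0.03 -0.65 0 0.3" --pt "0 0 0 0 0.3" --pt "0 0 0 0 0.3" --pt "0 0 0 0 0.1" --pt "0 0 0 0 0" --pt "0 0 0 0 0" --pt "0 0 0 0 0" --pt "0 0 0 0 0"

```text
clock: 50.32
tcp_pos: [692.4, -16.5, 214.9]
orientation: [0.003, 0.938, 0.348, -0.001]
contact_force: [1.4, -1.1, 1.3]
width: 0.091
```

Emit:
jog_arm --pt "0 0 0 0 0" --pt "0 0 0 5 0" --pt "0 0 0 7 0" --pt "0 0 0 7 0" --pt "0 0 0 7 0" --pt "0 0 0 7 0" --pt "0 0 0 7 0" --pt "0 0 0 0 0" --squeeze 60

```text
clock: 50.98
tcp_pos: [692.2, -16.2, 214.9]
orientation: [0.003, 0.76, 0.65, 0.0]
contact_force: [-0.2, -0.5, 3.2]
width: 0.087
```

Emit:
jog_arm --pt "0 0 0 7 0" --pt "0 0 0 7 0" --pt "0 0 0 7 0" --pt "0 0 0 7 0" --pt "0 0 0 7 0" --pt "0 0 0 7 0" --pt "0 0 0 6 0" --pt "0 0 0 3 0" --pt "0 0 0 0 0" --pt "0 0 0 0 0"

```text
clock: 51.82
tcp_pos: [691.6, -16.4, 214.9]
orientation: [0.002, 0.411, 0.912, 0.001]
contact_force: [-5.3, -0.2, 4.7]
width: 0.085
```

```bash
python3 - <<'E'
from m import *
o=get_obs(); q=o["orientation"];print(o["tcp_pos"],o["contact_force"],o["wrist_torque"],o["width"],np.degrees(2*np.arctan2(q[2],q[1]))-90)
E
```

```text
[691.64848194 -16.43141894 214.86757225] [-5.30577142 -0.20086652  4.7205884 ] [-0.33169526  1.14784129 -0.01387566] 0.08459135769076236 41.477267892235204
```

Emit:
jog_arm --pt "0.03 0 0 3 0" --pt "0 0 0 0 0" --pt "0 0 0 0 0" --pt "0 0 0 -3 0" --pt "0 0 0.5 0 0" --pt "0 0 0.5 0 0" --pt "0 0 1 0 0" --pt "0 0 0 0 0"

```text
clock: 52.48
tcp_pos: [693.0, -16.4, 236.5]
orientation: [0.003, 0.409, 0.912, 0.001]
contact_force: [-2.8, -1.1, 3.5]
width: 0.089
```

```bash
python3 - <<'E'
from m import *
o=get_obs(); print(o["tcp_pos"],o["contact_force"],o["width"])
E
```

```text
[692.99579815 -16.41718075 236.45689667] [-2.83994071 -1.11341258  3.50084106] 0.08856106811805707
```

Emit:
jog_arm --pt "0 0 2 0 0" --pt "0 0 3 0 0" --pt "-0.33 -3.01 0 -2.8 0" --pt "-0.33 -3.01 0 -2.8 0" --pt "-0.33 -3.01 0 -2.8 0" --pt "-0.33 -3.01 0 -2.8 0" --pt "-0.33 -3.01 0 -2.8 0" --pt "-0.33 -3.01 0 -2.8 0" --pt "-0.33 -3.01 0 -2.8 0" --pt "-0.33 -3.01 0 -2.8 0" --pt "-0.33 -3.01 0 -2.8 0" --pt "-0.3 -3.01 0 -2.8 0"

```text
clock: 53.48
tcp_pos: [659.7, -318.8, 284.8]
orientation: [0.003, 0.619, 0.786, 0.001]
contact_force: [0.8, 0.4, -0.3]
width: 0.084
```

Emit:
jog_arm --pt "0 0 -3 0 0" --pt "0 0 -4 0 0" --pt "0 0 -4 0 0" --pt "0 0 -4 0 0" --pt "0 0 -2 0 0" --pt "0 0 0 0 0" --pt "0 0 0 0 0" --pt "0 0 0 0 0"

```text
clock: 54.15
tcp_pos: [660.8, -317.8, 116.8]
orientation: [0.004, 0.618, 0.787, 0.001]
contact_force: [-0.3, 0.2, 0.8]
width: 0.086
```

```bash
python3 - <<'E'
from m import *
o=get_obs(); q=o["orientation"];p=o["tcp_pos"];print(p,o["contact_force"],o["width"],np.degrees(2*np.arctan2(q[2],q[1]))-90)
t=grab_frame("top")["frame"];r=np.load("ref.npy").astype(int)
# lock/slot look: plug angle
g=grab_frame("top"); c=t[150:190,300:345]
R=lambda i,f:cv2.resize(np.clip(i*1.4,0,255).astype(np.uint8),None,fx=f,fy=f,interpolation=cv2.INTER_CUBIC)
s=grab_frame("side");print(proj(s,p-[0,0,38.9]))
A=R(c,9);B=R(s["frame"][255:295,355:400],9)
cv2.imwrite("pics/f1.png",np.hstack([A,B])[:,:800,::-1])
E
```

```text
[ 660.78211831 -317.83793972  116.79629275] [-0.25865264  0.20419244  0.7805705 ] 0.08598352119483262 13.722294685096443
(np.float64(375.6496519731842), np.float64(284.7152604113113))
```

View pics/f1.png

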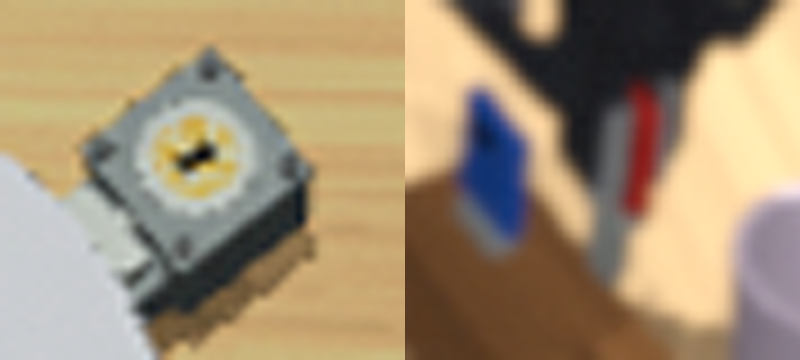

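```bash
python3 - <<'E'
from m import *
a=cv2.imread("pics/l.png")[60:170,480:590]
t=np.mean([grab_frame("top")["frame"].astype(float) for _ in range(4)],0).astype(np.uint8)[:,:,::-1][145:265,215:345]
b=cv2.resize(t,None,fx=5,fy=5,interpolation=cv2.INTER_CUBIC)[60:170,480:590]
for n,i in(("then",a),("now",b)):
    g=i.max(2).astype(float); yy,xx=np.mgrid[:110,:110]; d=(xx-53)**2+(yy-52)**2<20**2
    for thr in(60,75,90):
        w=np.where(d,np.clip(thr-g,0,None),0); 
        if w.sum()==0: print(n,thr,"none");continue
        mx,my=(w*xx).sum()/w.sum(),(w*yy).sum()/w.sum()
        C=[[ (w*(xx-mx)**2).sum(),(w*(xx-mx)*(yy-my)).sum()],[0,(w*(yy-my)**2).sum()]]
        print(n,thr,round(mx,1),round(my,1),"deg",np.degrees(.5*np.arctan2(2*C[0][1],C[0][0]-C[1][1])).round(1))
E
```

```text
then 60 53.5 52.1 deg -35.8
then 75 53.5 52.1 deg -35.9
then 90 53.5 52.1 deg -35.8
now 60 54.5 51.9 deg -27.6
now 75 54.2 52.0 deg -27.9
now 90 54.1 52.0 deg -28.1
```

Emit:
jog_arm --pt "0 0 3 0 0" --pt "0 0 4 0 0" --pt "0 0 4 0 0" --pt "0 0 4 0 0" --pt "0 0 1.8 0 0" --pt "0.31 3.01 0 2.23 0" --pt "0.31 3.01 0 2.23 0" --pt "0.31 3.01 0 2.23 0" --pt "0.31 3.01 0 2.23 0" --pt "0.31 3.01 0 2.23 0" --pt "0.31 3.01 0 2.23 0" --pt "0.31 3.01 0 2.23 0"

```text
clock: 55.5
tcp_pos: [681.4, -105.2, 283.1]
orientation: [0.003, 0.504, 0.864, 0.001]
contact_force: [-0.0, -0.3, 0.8]
width: 0.083
```

Emit:
jog_arm --pt "0.31 3.01 0 2.23 0" --pt "0.31 3.01 0 2.23 0" --pt "0.31 3.01 0 2.23 0" --pt "0 0 -2 0 0" --pt "0 0 -1.9 0 0" --pt "0 0 0 0 0" --pt "0 0 0 0 0" --pt "0 0 0 0 0"

```text
clock: 56.17
tcp_pos: [691.0, -16.7, 244.9]
orientation: [0.003, 0.454, 0.891, 0.001]
contact_force: [0.6, 0.3, -0.6]
width: 0.086
```

Emit:
jog_arm --pt "0.08 0.03 -0.3 0 0" --pt "0 0 -0.3 0 0" --pt "0 0 0 0 0" --pt "0 0 0 0 0"

```text
clock: 56.5
tcp_pos: [691.6, -16.3, 237.7]
orientation: [0.002, 0.454, 0.891, 0.001]
contact_force: [-0.3, -0.2, 0.2]
width: 0.085
```

Emit:
jog_arm --pt "0 0 -0.2 0 0" --pt "0 0 0 0 0" --pt "0 0 -0.2 0 0" --pt "0 0 0 0 0" --pt "0 0 0 0 0"

```text
clock: 56.92
tcp_pos: [691.6, -16.0, 233.6]
orientation: [0.002, 0.454, 0.891, 0.001]
contact_force: [0.2, 0.0, 0.5]
width: 0.083
```

Emit:
jog_arm --pt "0 0 -0.3 0 0" --pt "0 0 -0.3 0 0" --pt "0 0 -0.3 0 0" --pt "0 0 0 0 0" --pt "0 0 0 0 0"

```text
clock: 57.33
tcp_pos: [691.5, -16.1, 224.4]
orientation: [0.002, 0.454, 0.891, 0.001]
contact_force: [0.1, -0.2, -0.8]
width: 0.088
```

Emit:
jog_arm --pt "0 0 -0.3 0 0" --pt "0 0 -0.3 0 0" --pt "0 0 0 0 0" --pt "0 0 0 0 0"

```text
clock: 57.67
tcp_pos: [691.5, -16.1, 218.5]
orientation: [0.002, 0.454, 0.891, 0.001]
contact_force: [0.2, -0.6, -1.1]
width: 0.086
```

Emit:
jog_arm --pt "0 0 0 4 0" --pt "0 0 0 4 0" --pt "0 0 0 2 0" --pt "0 0 0 0 0" --pt "0 0 0 0 0"

```text
clock: 58.08
tcp_pos: [691.5, -16.4, 218.7]
orientation: [0.002, 0.375, 0.927, 0.001]
contact_force: [-3.0, -3.9, -0.7]
width: 0.088
```

```bash
cat > q.py <<'E'
from m import *
o=get_obs(); q=o["orientation"];print(o["tcp_pos"],o["contact_force"],o["wrist_torque"],o["effort"][5],o["width"],np.degrees(2*np.arctan2(q[2],q[1]))-90)
E
python3 q.py
```

```text
[691.49682075 -16.36473722 218.69981768] [-2.98923433 -3.9290807  -0.69809158] [-0.82725386  0.32004421 -0.00671843] -0.3359525464475155 0.08819687723636448 45.93251766890717
```

Emit:
jog_arm --pt "0 0 0 2 0" --pt "0 0 0 2 0" --pt "0 0 0 0 0" --pt "0 0 0 0 0"

```text
clock: 58.42
tcp_pos: [691.5, -16.4, 218.7]
orientation: [0.002, 0.343, 0.939, 0.001]
contact_force: [-3.3, -4.6, -0.4]
width: 0.089
```

```bash
python3 q.py
```

```text
[691.50265426 -16.40384411 218.68471702] [-3.31569318 -4.62179707 -0.39350474] [-1.14091385  0.53615881 -0.06553613] -0.31984521076083183 0.08863515161247751 49.88990190631392
```

Emit:
jog_arm --pt "0 0 0 3 0" --pt "0 0 0 0 0" --pt "0 0 0 0 0"

```text
clock: 58.67
tcp_pos: [691.5, -16.4, 218.7]
orientation: [0.002, 0.318, 0.948, 0.001]
contact_force: [-2.7, -5.0, -0.7]
width: 0.087
```

```bash
python3 q.py
```

```text
[691.49660823 -16.40472125 218.71661959] [-2.70444848 -5.02226423 -0.7117869 ] [-1.15358714  0.54271584 -0.37044724] -0.5592318065464497 0.08688192740532663 52.89395768149146
```

Emit:
jog_arm --pt "0 0 0 -3 0" --pt "0 0 0 -1 0" --pt "0 0 0 0 0" --pt "0 0 0.5 0 0" --pt "0 0 0.5 0 0" --pt "0 0 1 0 0" --pt "0 0 1 0 0" --pt "0 0 3 0 0" --pt "0 0 2 0 0" --pt "0 0 0 0 0" --pt "0 0 0 0 0"

```text
clock: 59.58
tcp_pos: [692.3, -15.6, 300.1]
orientation: [0.004, 0.35, 0.937, 0.002]
contact_force: [0.2, 0.8, 0.1]
width: 0.084
```

```bash
python3 q.py
```

```text
[692.34523836 -15.64962732 300.14969421] [0.15409682 0.80010045 0.10193449] [-0.01577196  0.03450307  0.01600595] 0.0021871589706279337 0.08358511877970047 49.01043921526025
```

Emit:
jog_arm --pt "-0.32 -3.02 0 -3.56 0" --pt "-0.32 -3.02 0 -3.56 0" --pt "-0.32 -3.02 0 -3.56 0" --pt "-0.32 -3.02 0 -3.56 0" --pt "-0.32 -3.02 0 -3.56 0" --pt "-0.32 -3.02 0 -3.56 0" --pt "-0.32 -3.02 0 -3.56 0" --pt "-0.32 -3.02 0 -3.56 0" --pt "-0.32 -3.02 0 -3.56 0" --pt "-0.3 -3.02 0 -3.56 0"

```text
clock: 60.42
tcp_pos: [659.5, -319.1, 298.1]
orientation: [0.002, 0.621, 0.784, 0.001]
contact_force: [0.4, -0.3, 0.4]
width: 0.085
```

Emit:
jog_arm --pt "0 0 -3 0 0" --pt "0 0 -4 0 0" --pt "0 0 -4 0 0" --pt "0 0 -4 0 0" --pt "0 0 -3.5 0 0" --pt "0 0 -1 0 0" --pt "0 0 0 0 0" --pt "0 0 0 0 0" --pt "0 0 0 0 0"

```text
clock: 61.17
tcp_pos: [661.0, -318.6, 106.2]
orientation: [0.004, 0.62, 0.785, 0.001]
contact_force: [0.3, -0.2, 0.5]
width: 0.084
```

```bash
python3 q.py; python3 - <<'E'
from m import *
t=np.mean([grab_frame("top")["frame"].astype(float) for _ in range(4)],0).astype(np.uint8)[:,:,::-1][145:265,215:345]
i=cv2.resize(t,None,fx=5,fy=5,interpolation=cv2.INTER_CUBIC)[60:170,480:590]
g=i.max(2).astype(float); yy,xx=np.mgrid[:110,:110]; d=(xx-53)**2+(yy-52)**2<20**2
w=np.where(d,np.clip(75-g,0,None),0);mx,my=(w*xx).sum()/w.sum(),(w*yy).sum()/w.sum()
a=(w*(xx-mx)**2).sum();b=(w*(xx-mx)*(yy-my)).sum();c=(w*(yy-my)**2).sum()
print("slot deg",np.degrees(.5*np.arctan2(2*b,a-c)),mx,my)
E
```

```text
[ 660.97264243 -318.61151537  106.23476096] [ 0.3483783  -0.2156556   0.47877396] [-0.00563678 -0.01968746  0.0319203 ] 0.003950724494643509 0.08400941629569601 13.425171741906368
slot deg -35.470060359544284 53.67098703888335 52.02716849451645
```

Emit:
jog_arm --pt "-0.07 0.07 -1 0 0" --pt "0 0 -0.8 0 0" --pt "0 0 -0.4 0 0" --pt "0 0 -0.3 0 0" --pt "0 0 0 0 0" --pt "0 0 0 0 0"

```text
clock: 61.87
tcp_pos: [659.1, -317.3, 78.5]
orientation: [0.002, 0.62, 0.785, 0.0]
contact_force: [-0.1, -0.2, 0.2]
width: 0.085
```

Emit:
jog_arm --pt "0 0 -0.2 0 0" --pt "0 0 -0.2 0 0" --pt "0 0 0 0 0" --pt "0 0 0 0 0"

```text
clock: 62.2
tcp_pos: [659.1, -317.3, 74.6]
orientation: [0.003, 0.62, 0.785, 0.0]
contact_force: [0.1, -0.4, -1.4]
width: 0.085
```

Emit:
jog_arm --pt "0.06 -0.03 -0.3 0 0" --pt "0 0 -0.3 0 0" --pt "0 0 -0.3 0 0" --pt "0 0 -0.3 0 0" --pt "0 0 0 0 0" --pt "0 0 0 0 0"

```text
clock: 62.7
tcp_pos: [659.6, -317.6, 62.4]
orientation: [0.002, 0.62, 0.785, 0.0]
contact_force: [-0.4, 0.4, 0.3]
width: 0.088
```

Emit:
jog_arm --pt "0 0 -0.2 0 0" --pt "0 0 -0.1 0 0" --pt "0 0 0 0 0" --pt "0 0 0 0 0"

```text
clock: 63.03
tcp_pos: [659.7, -317.6, 59.7]
orientation: [0.003, 0.62, 0.785, 0.0]
contact_force: [-0.2, 0.4, -0.3]
width: 0.082
```

Emit:
jog_arm --pt "0 0 -0.15 0 0" --pt "0 0 0 0 0" --pt "0 0 0 0 0" --pt "0 0 0 0 0.2" --pt "0 0 0 0 0.3" --pt "0 0 0 0 0.3" --pt "0 0 0 0 0.3" --pt "0 0 0 0 0.3"

```text
clock: 63.7
tcp_pos: [659.7, -317.7, 58.2]
orientation: [0.003, 0.62, 0.785, 0.0]
contact_force: [-0.3, 0.6, 0.5]
width: 0.302
```

Emit:
jog_arm --pt "0 0 1 0 0.3" --pt "0 0 2 0 0.3" --pt "0 0 4 0 0.3" --pt "0 0 4 0 0.3" --pt "0 0 4 0 0.3" --pt "0 0 4 0 0.3" --pt "0 0 3 0 0.3" --pt "-3 -2 0 0 0.3" --pt "-3 -2 0 0 0.3" --pt "-3 -2 0 0 0.3" --pt "0 0 0 0 0.3" --pt "0 0 0 0 0.3"

```text
clock: 64.7
tcp_pos: [568.3, -378.6, 279.6]
orientation: [0.003, 0.621, 0.784, 0.0]
contact_force: [0.1, 0.6, 0.8]
width: 0.301
```

```bash
python3 q.py; python3 - <<'E'
from m import *
R=lambda i,f:cv2.resize(np.clip(i*1.3,0,255).astype(np.uint8),None,fx=f,fy=f,interpolation=cv2.INTER_CUBIC)
s=grab_frame("side")["frame"]
I=s.astype(int);r,gg,b=I[...,0],I[...,1],I[...,2]
print(cent((r>90)&(r>2.5*gg)&(r>2.5*b)),"start: key 377.22,284.67 ball 293.65,162.83 area 48")
cv2.imwrite("pics/z.png",R(s[130:310,225:415],3.3)[:,:,::-1])
E
```

```text
[ 568.2707602  -378.6002129   279.57073799] [0.14223971 0.59938618 0.8037962 ] [ 0.01033275 -0.0433526   0.02678944] -0.2878887578845024 0.3005085034741156 13.284730717296455
[(np.int32(52), [293.71, 162.48], [290, 158, 8, 10]), (np.int32(60), [375.87, 286.57], [373, 279, 7, 16])] start: key 377.22,284.67 ball 293.65,162.83 area 48
```

```bash
python3 -c "
from bench import sign_off
print(sign_off())"
```

```text
the job is handed in; nothing more can be done
None
```

The job is done and handed in at about 65 s on the robot's clock; `sign_off` gave no verdict. I took the red key to the lock, drew the bolt and opened the clamp and lid. I stood the three tiles present (pink, lilac, cream) on the kiln shelf, then shut, clamped and locked the kiln and put the key back in its slot.

What the last checks showed:
- **Tiles:** all three stood upright on the shelf in the last picture before the lid closed. They could not be seen after that.
- **Lid:** it pressed against its end stop (27 N felt). The clamp then shut and the bolt threw.
- **Clamp ball:** it is within half a pixel of its starting place in the side view.
- **Lock:** my first turn back left the plug about 8° short. I put the key back in and turned it to the hard stop, and the slot now reads -35.5° against -35.8° at the start.
- **Key:** its outline in the side view spans nearly the same rows and columns as at the start. Its centroid, though, came out 1.4 and 1.9 pixels away, with a larger coloured area (60 pixels against 27). I put that down to lighting.
- **Final picture:** not seen, because the 16-picture viewer limit was reached. The final state of the clamp and key rests on pixel measurements and contact forces. I did not check the blue key or the other ware again at the end; I felt no contact with them.

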